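# Free the seized suction filter

### The job

The suction filter cartridge (orange handle) has seized in its clear bowl on the sloped white unit. Work it out by twisting it back and forth while pulling only gently along its axis, without pulling the bowl up off its rubber mounts, and stand it upright in the clear part of the steel tray to drain. Leave the two instruments in the tray and everything else on the counter as they are.

Things in the scene. Friction and masses are not known exactly. Their poses are not given: they have to be found in the camera images.
- cartridge_handle (a point): Middle of the orange handle of the loose yellow filter cartridge (140 g, 115 mm long): a bar 56 mm long (own x), 18 mm thick (own y, grip across this), 38 mm high (own z, 19 mm either side of this point). z is the cartridge's axis, foot to handle. Below the handle: a round flange 54 mm across, 5 mm thick, then a barrel 28 mm across. Grip firmly, 40 N or more.
- cartridge_foot (a point): Centre of the flat round foot of the cartridge (25 mm across), 96 mm below the handle's middle; same axes. The cartridge stands upright on this foot.
- bowl_mouth (a point): Centre of the open rim of the clear round bowl (50 mm across outside, 40 inside, blue band, 76 mm deep). z points out along the bowl's axis, which leans 25 degrees from upright to the unit's low front, towards the robot give or take the unit's yaw. At the start the cartridge is fully home on this axis: flange on this rim, foot 72 mm below it, handle's x up and down the slope.
- unit: Sloped white suction unit that carries the bowl, fixed: 150 x 160 mm, 95 mm high at the back, origin under its centre, front to its -x. The bowl's seals have seized on the cartridge for the first 29 mm of its withdrawal: a straight pull needs over 20 N (more than the mounts bear), turning about 0.4 to 0.6 N m. While it is being turned, either way, a light pull draws it out; then it slides freely.
- bowl (a joint): How far the bowl has been pulled up along its axis off its rubber mounts, m: 0 seated. It begins to lift at about 8 N of pull on the cartridge and gives 0.8 N per mm more; it settles back when let go. Pulled up 8 mm (about 15 N) the mounts tear. While turning, 3 to 5 mm of rise per rad of turn keeps the pull near 10 N.
- tray_clear (a point): Middle of the clear part of the inner floor of a shallow rectangular steel tray (180 x 270 mm, walls 18 mm high and 4 mm thick, floor 4 mm above the counter), x along its short side, y along its long side. The clear part reaches 75 mm either way in x, from -75 to +85 mm in y.
- tray: The same tray, fixed to the counter: origin under its centre, same axes; the middle of the clear part is at y = -45 mm.
- mirror: Dental mirror, 145 mm long, lying in the tray along its x at y = +105 mm. Leave it.
- scaler: Scaler, 145 mm long, lying in the tray along its x at y = +75 mm, 9 mm high. Leave it.
- spray: White spray bottle, 66 mm across, 170 mm tall, standing at the back, origin under its centre. Leave it.
- jar: Glass jar with steel lid, 72 mm across, 90 mm tall, standing at the back, origin under its centre. Leave it.
- cup: Blue cup, 70 mm across, 80 mm tall, origin under its centre, between the unit and the tray. Leave it.
- curing_lamp: Grey hand lamp lying at the back of the counter, 160 mm long, 26 mm high. Leave it.

How it is judged:
By the outcome, as a careful person would: the job done as asked, in the order asked, and still so for the second after the job is handed in, with the robot touching nothing.
It also fails if it takes over 72 s, if anything falls off the work surface, if the arm or the gripper's body presses on something with over 40 N, if the wrist force passes 120 N, or if a joint passes its speed limit or range.

### The arm

A 7-joint arm with a two-finger parallel gripper is mounted at the origin on the work surface. World frame = base frame: x ahead of the robot, y to its left, z up, the work surface at z = 0. Lengths are in m, angles in rad, forces in N, time in s.
With the tool pointing down it reaches from about 0.425 to 0.875 m from the base axis. Payload 4.7 kg.
Tool frame: the origin (TCP) lies midway between the tips of the shut fingers; the grasp point (between the pads) lies 19 mm behind it; x points along the fingers, y is the direction in which the jaws open and shut, and the axes are right-handed (so a half turn about x gives the same grasp; the last joint's range is limited). The gripper opens to 87 mm and grips with 3 to 60 N. Pads are 19 mm wide; open, the fingers measure 117 mm over their backs; the gripper's body (75 mm by 190 mm) begins 51 mm behind the grasp point.
Start: joints at [1.228, 0.321, -0.07, 1.45, 0.023, 1.371, -0.057], TCP at [0.227, -0.609, 0.223] pointing down, gripper open.
Joint ranges: [-2.86, 2.86], [-0.3, 2.09], [-1.38, 1.24], [0.06, 2.45], [-1.56, 4.7], [0.09, 2.05], [-2.69, 2.69]. Speed limits (rad/s): [2.57, 2.57, 3.14, 3.14, 3.14, 3.14, 3.14].

### API

Orientations are given as a rotation vector (axis times angle).
In Python, from bench import ctrl gives the robot as it stands. The module is installed in compiled form; this text tells all that it offers.
- The arm moves only by the shell command python3 -m jog 'ROWS' [FORCE]. ROWS is JSON, a list of rows, each an object with "rot": the turn, a rotation vector about the tool's x, y, z in units of 5 degrees (1.0 is 5 degrees), a list of three; "travel": the shift along the tool's x, y, z in units of 0.3 m (1.0 is 0.3 m), a list of three; "jaw": the closure, from -1 (fully open) to 1 (shut), so that 0 is half open. In form: [{"rot": [ax, ay, az], "travel": [tx, ty, tz], "jaw": jaw}, ...]. A call has 1 to 8 rows; each row shifts and turns the commanded pose from where the row before left it, along the tool's axes as they then stand; what a row does not reach is not made up. A row lasts 1/10 s, in which the tool goes at most 50 mm and 8.59 degrees, less where a joint would pass 70% of its speed; a pose out of reach is approached as far as the arm can. A call with a number of a shift or a turn outside -1 to 1 is refused whole. A call with a gripper value outside its range is refused whole. The fingers move at their own pace and stop on an object; FORCE is the grip in N (left out, the last holds). Time passes only in rows, so rows that do not move let the fingers close. It gives the time, the measured TCP pose, the force and the opening at its end, in the units of the state.
- ctrl.get_state(): the state, without advancing time (a new reading comes with each control period).
- ctrl.get_image(name): name is "scene" or "top" or "wrist"; returns the picture (420x560x3 uint8, red, green, blue); there is no depth.
- ctrl.camera_model(name): a dict with "mtx" (3x3 intrinsics, pixels), "extrinsics" (4x4, takes a point from world to camera coordinates); the wrist camera has in their place "hand_eye" (4x4, takes a point from camera to tool coordinates, whose origin is the TCP and whose axes are the tool frame's). Camera axes: x right, y up, looking along -z (the intrinsics and any distortion apply to the point x, -y, -z); pixel columns grow to the right and rows downward; lengths in m; the calibration is good to about 2 mm. A picture is of the moment at which its call begins: read the wrist's pose just before it. camera_model takes no time and is no camera call.
- ctrl.close_job(): hands the job in, once; it reports no verdict.
The state is a dict: "time": time; "joint_positions": joint angles; "qd": joint speeds; "joint_torque": joint torques, N m; "position": TCP position; "tool_rot": TCP orientation; "ft_force": force on the tool from outside, world axes, zero at the start; "torque": the same for the moment, N m; "grip_width": opening from 0.0 (shut) to 1.0 (fully open).
Only numpy, scipy, OpenCV 4.12 (cv2) and the standard library are available. Lean on these libraries where they do the work, as an engineer would, in place of code of your own. Each camera call takes 0.05 s, during which the arm holds its last target.

## Working session

There is one attempt and no reset: what is moved stays moved. The work goes in short steps, Python scripts to look and compute and a shell command to move; the robot and the scene stay as the last step left them, time stands still between calls to the robot, and variables do not carry over. Pictures are saved under pics/ and viewed, and the job is handed in when it is done.

```bash
mkdir -p pics
python3 - <<'E'
from bench import ctrl
import cv2,numpy as np
np.set_printoptions(precision=4,suppress=True)
s=ctrl.get_state()
for k,v in s.items(): print(k,v)
for n in ["scene","top","wrist"]:
    m=ctrl.camera_model(n)
    for k,v in m.items(): print(n,k,v)
    cv2.imwrite(f"pics/{n}0.png",ctrl.get_image(n)[:,:,::-1])
E
```

```text
time 0.0
joint_positions [ 1.2281  0.3218 -0.0701  1.4517  0.0226  1.3708 -0.0569]
qd [ 0.0013 -0.0004 -0.002  -0.     -0.0014 -0.0021  0.0008]
joint_torque [  0.0002 -49.1278  -0.4038 -31.2526  -0.0641   0.0436   0.0002]
position [ 0.2268 -0.6086  0.2215]
tool_rot [ 2.0275  0.3675 -2.0283]
ft_force [-0.933  -0.6582 -0.6503]
torque [-0.0492  0.0612 -0.0161]
grip_width 0.99826909545211
scene mtx [[424.0422   0.     281.8459]
 [  0.     424.0422 200.6729]
 [  0.       0.       1.    ]]
scene extrinsics [[ 0.2998  0.954  -0.0054 -0.2116]
 [-0.6435  0.2064  0.7371  0.3084]
 [ 0.7042 -0.2175  0.6758 -1.4588]
 [ 0.      0.      0.      1.    ]]
top mtx [[397.0323   0.     276.3493]
 [  0.     397.0323 210.4305]
 [  0.       0.       1.    ]]
top extrinsics [[ 0.0278 -0.9996  0.0094  0.018 ]
 [ 0.9818  0.0291  0.1875 -0.6264]
 [-0.1877  0.004   0.9822 -0.8243]
 [ 0.      0.      0.      1.    ]]
wrist mtx [[336.4749   0.     279.3841]
 [  0.     336.4749 215.7537]
 [  0.       0.       1.    ]]
wrist hand_eye [[ 0.001   0.3007 -0.9537 -0.1608]
 [ 1.     -0.0005  0.0008  0.001 ]
 [-0.0002 -0.9537 -0.3007 -0.083 ]
 [ 0.      0.      0.      1.    ]]
```

View pics/scene0.png

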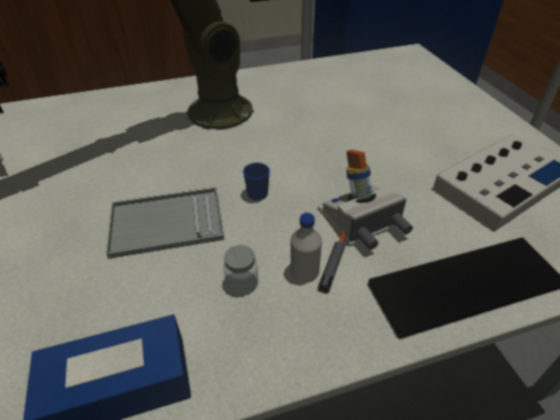

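View pics/top0.png

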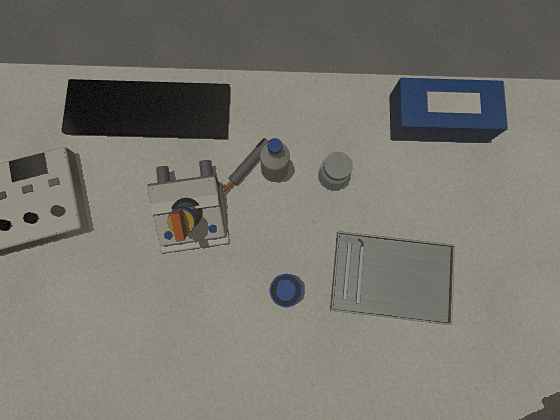

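View pics/wrist0.png

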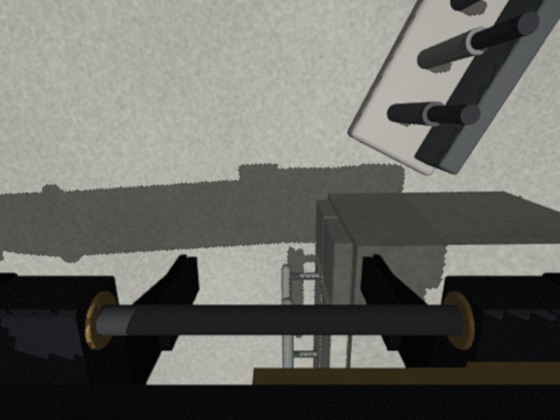

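The scene view shows the tray around (165,220), the cup at (257,181) and the unit at (365,210), with the orange handle at (356,160). In the top view the unit is at (190,213), the handle at (179,226), the tray at (393,278) and the cup at (287,290). I'll zoom in next.

```bash
cat > h.py <<'E'
import numpy as np, cv2
from scipy.spatial.transform import Rotation as R
from scipy.optimize import least_squares
from bench import ctrl
np.set_printoptions(precision=4,suppress=True)
def proj(n,P,T=None):
    m=ctrl.camera_model(n);P=np.atleast_2d(P)
    E=np.array(m["extrinsics"]) if T is None else T
    c=P@E[:3,:3].T+E[:3,3]
    q=np.c_[c[:,0],-c[:,1],-c[:,2]]@np.array(m["mtx"]).T
    return q[:,:2]/q[:,2:]
def wristT(pos,rv):
    H=np.array(ctrl.camera_model("wrist")["hand_eye"]);T=np.eye(4);T[:3,:3]=R.from_rotvec(rv).as_matrix();T[:3,3]=pos
    return np.linalg.inv(T@H)
def ray(n,uv):
    m=ctrl.camera_model(n);E=np.array(m["extrinsics"]);d=np.linalg.inv(np.array(m["mtx"]))@[uv[0],uv[1],1]
    d=np.array([d[0],-d[1],-d[2]]);return -E[:3,:3].T@E[:3,3],E[:3,:3].T@d
def onz(n,uv,z):
    o,d=ray(n,uv);return o+d*(z-o[2])/d[2]
E
python3 - <<'E'
import cv2
a=cv2.imread("pics/top0.png");b=cv2.imread("pics/scene0.png")
cv2.imwrite("pics/topc.png",cv2.resize(a[150:265,135:245],None,fx=5,fy=5,interpolation=cv2.INTER_CUBIC))
cv2.imwrite("pics/scenec.png",cv2.resize(b[135:255,310:430],None,fx=5,fy=5,interpolation=cv2.INTER_CUBIC))
cv2.imwrite("pics/topt.png",cv2.resize(a[220:335,260:465],None,fx=3.8,fy=3.8,interpolation=cv2.INTER_CUBIC))
E
```

```text
(no output)
```

View pics/topc.png

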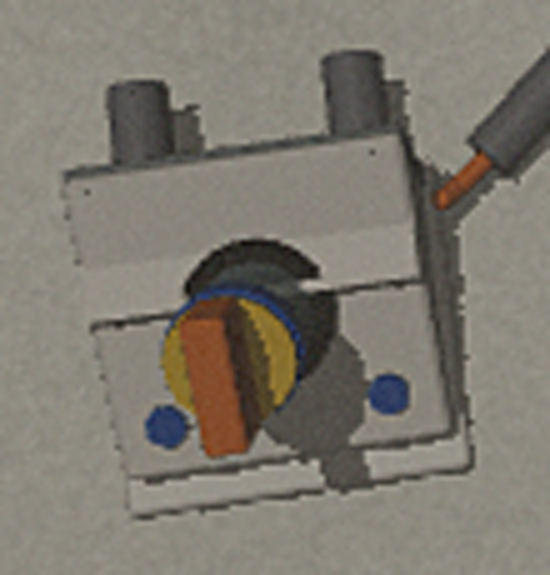

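View pics/scenec.png

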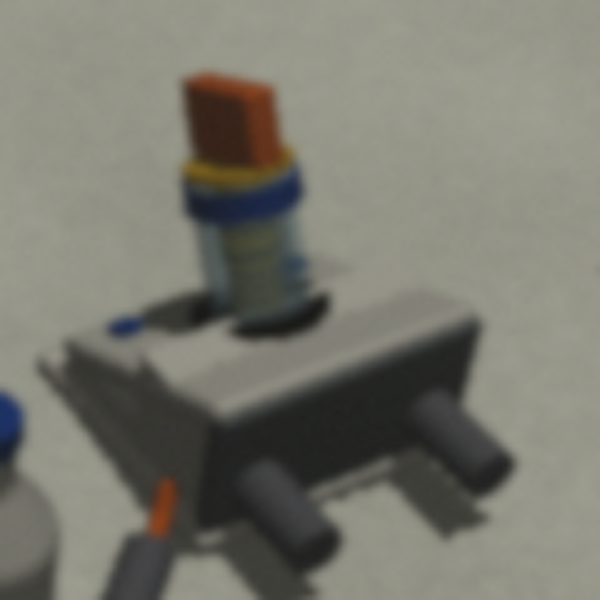

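View pics/topt.png

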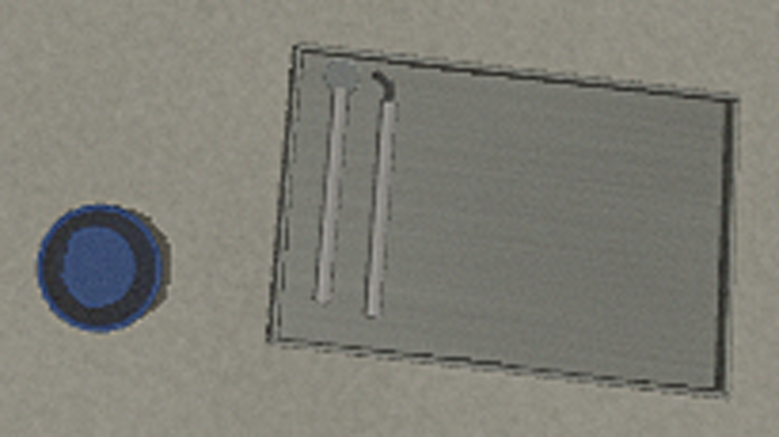

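Run:
```python
from h import *
def c(L,o,f): return np.array(L,float)/f+np.array(o)-0.5+0.5/f
top=c([(183,318),(224,315),(247,452),(207,457)],(135,150),5)
sc=c([(183,78),(250,95),(275,87),(211,72),(193,155),(258,168),(280,163)],(310,135),5)
a,b,h=.028,.009,.019
Pt=np.array([(a,b,h),(a,-b,h),(-a,-b,h),(-a,b,h)])
Ps=np.array([(-a,-b,h),(a,-b,h),(a,b,h),(-a,b,h),(-a,-b,-h),(a,-b,-h),(a,b,-h)])
def Rm(yaw,tilt): return (R.from_euler('z',yaw)*R.from_euler('y',-tilt)).as_matrix()
def f(p,tilt=None):
    M=Rm(p[3],p[4] if tilt is None else tilt)
    return np.r_[(proj("top",Pt@M.T+p[:3])-top).ravel(),(proj("scene",Ps@M.T+p[:3])-sc).ravel()]
s=least_squares(f,[.6,.2,.2,0,.43]);print(s.x,np.degrees(s.x[3:]),np.abs(s.fun).max());print(s.fun.reshape(-1,2))
s=least_squares(lambda p:f(p,np.radians(25)),[.6,.2,.2,0]);p=s.x;print(p,np.degrees(p[3]),np.abs(s.fun).max())
# unit edges
e=[onz("top",q,.0) for q in c([(135,517),(470,468)],(135,150),5)];d=e[0]-e[1];print("front edge yaw",np.degrees(np.arctan2(-d[0],d[1])),e)
# tray corners
t=c([(297,46),(738,98),(724,395),(268,342)],(260,220),3.8)
for z in (0,.018):
  T=np.array([onz("top",q,z) for q in t]);print("tray",z,T,T.mean(0))
  print([np.linalg.norm(T[i]-T[i-1]) for i in range(4)])
cu=c([(99,267)],(260,220),3.8);print("cup",onz("top",cu[0],.08))
```

```text
[0.5747 0.2258 0.1543 0.1367 0.45  ] [ 7.8332 25.7803] 1.5929033051181136
[[-0.6472  0.1411]
 [ 0.6452 -0.2561]
 [ 0.5828  0.0965]
 [-0.7264  0.094 ]
 [-0.5014  0.2289]
 [-1.1774 -0.1671]
 [ 0.4911 -0.5923]
 [ 0.3094 -0.4802]
 [-0.2627 -0.0107]
 [-0.5811  1.1342]
 [ 1.5929  0.0432]]
[0.5745 0.2258 0.1542 0.1411] 8.086537500498086 1.560884057295027
front edge yaw 10.02470144925553 [array([0.5284, 0.2993, 0.    ]), array([0.5557, 0.1451, 0.    ])]
tray 0 [[ 0.5901 -0.1105  0.    ]
 [ 0.5657 -0.3831  0.    ]
 [ 0.388  -0.3648  0.    ]
 [ 0.4113 -0.0929  0.    ]] [ 0.4888 -0.2378  0.    ]
[np.float64(0.1797490939563666), np.float64(0.27377080681104216), np.float64(0.1786465211717945), np.float64(0.27289524670413856)]
tray 0.018 [[ 0.5876 -0.1076  0.018 ]
 [ 0.5636 -0.3749  0.018 ]
 [ 0.3894 -0.3569  0.018 ]
 [ 0.4122 -0.0903  0.018 ]] [ 0.4882 -0.2324  0.018 ]
[np.float64(0.17625842395540284), np.float64(0.26845426517269083), np.float64(0.17517726278219564), np.float64(0.2675957081634493)]
cup [0.453  0.0118 0.08  ]
```

```bash
cat >> h.py <<'E'
HP=np.array([.5745,.2258,.1542]); HY=.1411
def Hmat(yaw=HY,t=np.radians(25)): return (R.from_euler('z',yaw)*R.from_euler('y',-t)).as_matrix()
def toolR(M,flip=1): # tool x=-z_h, y=flip*y_h
    x=-M[:,2];y=flip*M[:,1];return np.c_[x,y,np.cross(x,y)]
def cur():
    s=ctrl.get_state();return np.array(s["position"]),R.from_rotvec(s["tool_rot"]).as_matrix(),s
def need(P,Rt):
    p,Rc,s=cur();dp=Rc.T@(P-p);rv=R.from_matrix(Rc.T@Rt).as_rotvec()
    print("tool shift mm",dp*1000,"rot deg(tool)",np.degrees(rv),"units travel",dp/.3,"rot",np.degrees(rv)/5)
E
python3 - <<'E'
from h import *
p,Rc,s=cur();print(Rc)
print("base az",np.degrees(np.arctan2(p[1],p[0])),np.hypot(p[0],p[1]))
M=Hmat()
for fl in (1,-1):
    need(HP+M[:,2]*.08,toolR(M,fl))
E
```

```text
[[-0.0006  0.3493 -0.937 ]
 [ 0.0013 -0.937  -0.3493]
 [-1.     -0.0014  0.0001]]
base az -69.56169879753726 0.6495977089833763
tool shift mm [  -4.0896 -667.7572 -584.2153] rot deg(tool) [-163.9193   -4.0499   36.3611] units travel [-0.0136 -2.2259 -1.9474] rot [-32.7839  -0.81     7.2722]
tool shift mm [  -4.0896 -667.7572 -584.2153] rot deg(tool) [12.1445 24.9164  2.7752] units travel [-0.0136 -2.2259 -1.9474] rot [2.4289 4.9833 0.555 ]
```

```bash
python3 -m jog '[{"rot":[-0.85,0,0],"travel":[-0.01,0,-0.16],"jaw":-1},{"rot":[-0.85,0,0],"travel":[-0.01,0,-0.16],"jaw":-1},{"rot":[-0.85,0,0],"travel":[-0.01,0,-0.16],"jaw":-1},{"rot":[-0.85,0,0],"travel":[-0.01,0,-0.16],"jaw":-1},{"rot":[-0.85,0,0],"travel":[-0.01,0,-0.16],"jaw":-1},{"rot":[-0.85,0,0],"travel":[-0.01,0,-0.16],"jaw":-1},{"rot":[-0.85,0,0],"travel":[-0.01,0,-0.16],"jaw":-1},{"rot":[-0.85,0,0],"travel":[-0.01,0,-0.16],"jaw":-1}]'; python3 -c "
from h import *
print(cur()[2])"
```

```text
time: 0.95
position: [0.537, -0.3889, 0.2461]
tool_rot: [1.648, 0.851, -1.648]
ft_force: [1.5, -0.7, 1.0]
grip_width: 0.998
{'time': 0.95, 'joint_positions': array([ 0.8304,  0.3582, -0.3241,  1.3707,  0.113 ,  1.4313, -0.1079]), 'qd': array([-0.5035,  0.0524, -0.305 , -0.0946,  0.1168,  0.0796, -0.0573]), 'joint_torque': array([  2.5806, -51.1882,  -2.4697, -30.8804,  -0.2101,   0.1304,
         0.0626]), 'position': array([ 0.537 , -0.3889,  0.2461]), 'tool_rot': array([ 1.6478,  0.8512, -1.6483]), 'ft_force': array([ 1.4625, -0.7363,  1.006 ]), 'torque': array([-0.0241, -0.0956, -0.0086]), 'grip_width': 0.9977841381483599}
```

```bash
python3 -m jog '[{"rot":[-0.85,0,0],"travel":[-0.01,0,-0.16],"jaw":-1},{"rot":[-0.85,0,0],"travel":[-0.01,0,-0.16],"jaw":-1},{"rot":[-0.85,0,0],"travel":[-0.01,0,-0.16],"jaw":-1},{"rot":[-0.85,0,0],"travel":[-0.01,0,-0.16],"jaw":-1},{"rot":[-0.85,0,0],"travel":[-0.01,0,-0.16],"jaw":-1},{"rot":[-0.85,0,0],"travel":[-0.01,0,-0.16],"jaw":-1},{"rot":[-0.85,0,0],"travel":[-0.01,0,-0.16],"jaw":-1},{"rot":[-0.85,0,0],"travel":[-0.01,0,-0.16],"jaw":-1}]'; python3 -m jog '[{"rot":[-0.85,0,0],"travel":[-0.01,0,-0.16],"jaw":-1},{"rot":[-0.85,0,0],"travel":[-0.01,0,-0.16],"jaw":-1},{"rot":[-0.85,0,0],"travel":[-0.01,0,-0.15],"jaw":-1},{"rot":[-0.85,0,0],"travel":[-0.01,0,-0.1],"jaw":-1},{"rot":[-1,0,0],"travel":[0,0,0],"jaw":-1},{"rot":[-1,0,0],"travel":[0,0,0],"jaw":-1},{"rot":[-1,0,0],"travel":[0,0,0],"jaw":-1},{"rot":[-1,0,0],"travel":[0,0,0],"jaw":-1}]';  python3 -c "
from h import *
print(cur()[2]);M=Hmat();need(HP+M[:,2]*.08,toolR(M))"
```

```text
time: 1.75
position: [0.6697, -0.0344, 0.2701]
tool_rot: [1.227, 1.198, -1.228]
ft_force: [0.1, 0.3, -0.6]
grip_width: 1.005
time: 2.55
position: [0.6571, 0.1338, 0.282]
tool_rot: [0.739, 1.442, -0.74]
ft_force: [0.6, 0.0, -0.2]
grip_width: 1.001
{'time': 2.55, 'joint_positions': array([ 0.2628,  0.4326, -0.7199,  1.2784,  0.2804,  1.5316,  0.2012]), 'qd': array([ 0.0937,  0.0349, -0.1455, -0.0023,  0.0659,  0.0166,  0.822 ]), 'joint_torque': array([ -0.6324, -49.239 ,  -7.8498, -30.6331,  -0.132 ,   0.0406,
        -0.8671]), 'position': array([0.6571, 0.1338, 0.282 ]), 'tool_rot': array([ 0.7392,  1.4417, -0.7404]), 'ft_force': array([ 0.5528,  0.0457, -0.2479]), 'torque': array([ 0.0414, -0.1425,  0.0162]), 'grip_width': 1.0013468233143352}
tool shift mm [  55.3526  -43.3904 -138.5901] rot deg(tool) [-61.3857 -22.4961  13.6534] units travel [ 0.1845 -0.1446 -0.462 ] rot [-12.2771  -4.4992   2.7307]
```

```bash
python3 -m jog '[{"rot":[-0.88,-0.32,0.2],"travel":[0,0,-0.03],"jaw":-1},{"rot":[-0.88,-0.32,0.2],"travel":[0,0,-0.03],"jaw":-1},{"rot":[-0.88,-0.32,0.2],"travel":[0,0,-0.03],"jaw":-1},{"rot":[-0.88,-0.32,0.2],"travel":[0,0,-0.03],"jaw":-1},{"rot":[-0.88,-0.32,0.2],"travel":[0,0,-0.03],"jaw":-1},{"rot":[-0.88,-0.32,0.2],"travel":[0,0,-0.03],"jaw":-1},{"rot":[-0.88,-0.32,0.2],"travel":[0,0,-0.03],"jaw":-1},{"rot":[-0.88,-0.32,0.2],"travel":[0,0,-0.03],"jaw":-1}]';  python3 -c "
from h import *
print(cur()[2]['joint_positions']);M=Hmat();need(HP+M[:,2]*.08,toolR(M))"
```

```text
time: 3.35
position: [0.6023, 0.1789, 0.2745]
tool_rot: [0.265, 1.296, -0.233]
ft_force: [-1.2, 0.6, 0.2]
grip_width: 0.996
[ 0.3932  0.1406 -0.8655  1.6384  0.2575  1.1959  0.716 ]
tool shift mm [ 29.5544  17.5465 -81.4545] rot deg(tool) [-26.2266  -9.509    5.6455] units travel [ 0.0985  0.0585 -0.2715] rot [-5.2453 -1.9018  1.1291]
```

```bash
python3 -m jog '[{"rot":[-0.88,-0.32,0.19],"travel":[0.01,0,-0.04],"jaw":-1},{"rot":[-0.88,-0.32,0.19],"travel":[0.01,0,-0.04],"jaw":-1},{"rot":[-0.88,-0.32,0.19],"travel":[0.01,0,-0.04],"jaw":-1},{"rot":[-0.88,-0.32,0.19],"travel":[0.01,0,-0.04],"jaw":-1},{"rot":[-0.88,-0.32,0.19],"travel":[0.01,0,-0.04],"jaw":-1},{"rot":[-0.88,-0.32,0.19],"travel":[0.01,0,-0.04],"jaw":-1},{"rot":[0,0,0],"travel":[0,0,0],"jaw":-1}]';  python3 -c "
from h import *
print(cur()[2]['joint_positions']);M=Hmat();need(HP+M[:,2]*.08,toolR(M))
p,Rc,s=cur();print(repr(s['position']),repr(s['tool_rot']))
a=ctrl.get_image('wrist');cv2.imwrite('pics/w1.png',a[:,:,::-1])
T=wristT(p,s['tool_rot'])
print(proj('wrist',HP+np.array([(x,y,.019) for x in(-.028,.028) for y in (-.009,.009)])@M.T,T))"
```

```text
time: 4.05
position: [0.5398, 0.1872, 0.2325]
tool_rot: [-0.082, 1.134, 0.123]
ft_force: [1.1, 0.1, 0.4]
grip_width: 0.999
[ 0.4446 -0.1892 -0.8088  1.9884 -0.0426  0.8615  1.3474]
tool shift mm [ 7.7125 33.3975  2.994 ] rot deg(tool) [-0.0092 -0.1039  0.1507] units travel [0.0257 0.1113 0.01  ] rot [-0.0018 -0.0208  0.0301]
array([0.5398, 0.1872, 0.2325]) array([-0.0815,  1.1342,  0.1231])
[[315.3801 197.1587]
 [340.9637 197.1586]
 [313.0287 269.2782]
 [336.9188 269.2867]]
```

View pics/w1.png

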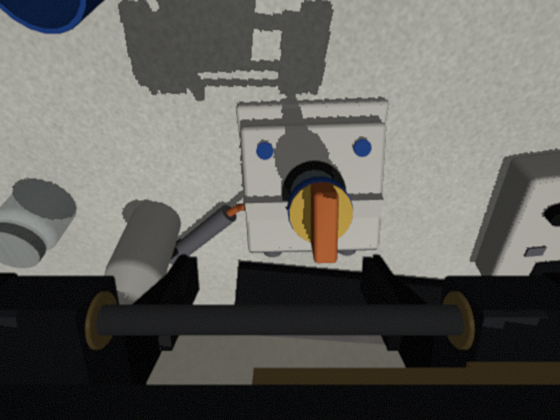

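Run:
```python
import cv2
a=cv2.imread("pics/w1.png")
cv2.imwrite("pics/w1c.png",cv2.resize(a[160:275,265:385],None,fx=5,fy=5,interpolation=cv2.INTER_CUBIC))
cv2.imwrite("pics/w1u.png",cv2.resize(a[90:265,225:400],None,fx=3.4,fy=3.4,interpolation=cv2.INTER_CUBIC))
```

```text
(no output)
```

View pics/w1c.png

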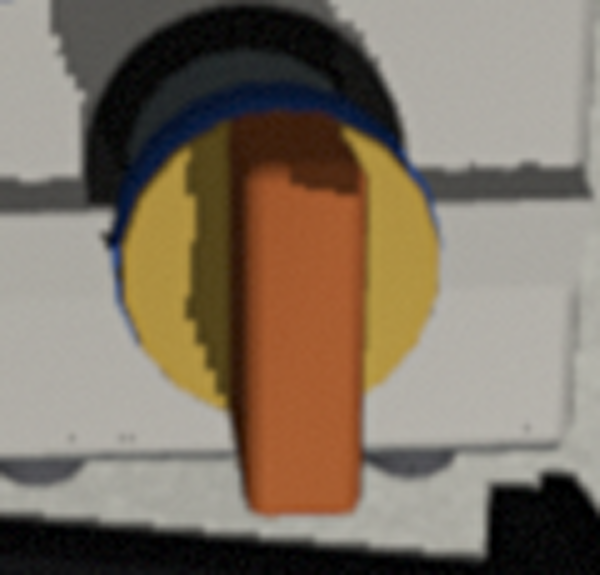

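View pics/w1u.png

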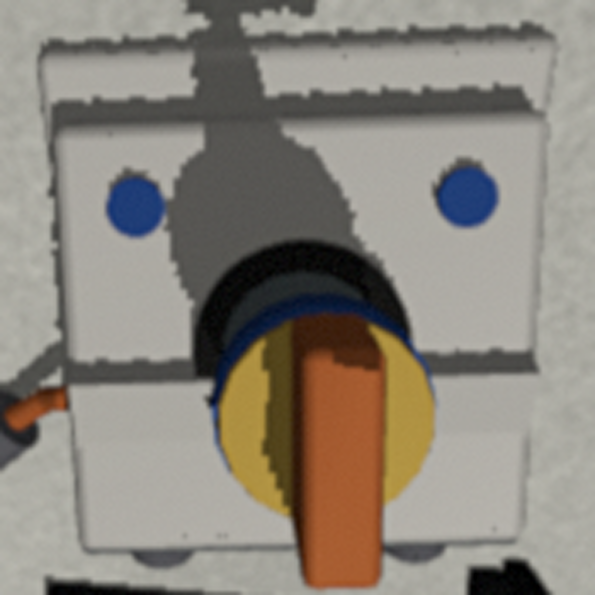

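Run:
```python
from h import *
def c(L,o,f): return np.array(L,float)/f+np.array(o)-0.5+0.5/f
top=c([(183,318),(224,315),(247,452),(207,457)],(135,150),5)
sc=c([(183,78),(250,95),(275,87),(211,72),(193,155),(258,168),(280,163)],(310,135),5)
W=c([(246,168),(364,165),(358,512),(250,514)],(265,160),5)
fl=c([(120,262),(440,262)],(265,160),5)
T=wristT([0.5398, 0.1872, 0.2325],[-0.0815,  1.1342,  0.1231])
a,b,h=.028,.009,.019
def pts(a,b):
  Pt=np.array([(a,b,h),(a,-b,h),(-a,-b,h),(-a,b,h)])
  Ps=np.array([(-a,-b,h),(a,-b,h),(a,b,h),(-a,b,h),(-a,-b,-h),(a,-b,-h),(a,b,-h)])
  Pw=np.array([(-a,-b,h),(-a,b,h),(a,b,h),(a,-b,h)])
  return Pt,Ps,Pw
th=np.linspace(0,2*np.pi,73);ring=np.c_[.027*np.cos(th),.027*np.sin(th),0*th-.0195]
def f(p,r=.0,ws=(1,1,1),tilt=np.radians(25)):
    Pt,Ps,Pw=pts(a-r,b-r);M=Hmat(p[3],p[4] if len(p)>4 else tilt)
    rp=proj("wrist",ring@M.T+p[:3],T)[:,0]
    return np.r_[ws[0]*(proj("top",Pt@M.T+p[:3])-top).ravel(),ws[1]*(proj("scene",Ps@M.T+p[:3])-sc).ravel(),ws[2]*(proj("wrist",Pw@M.T+p[:3],T)-W).ravel(),ws[2]*(rp.min()-fl[0,0]),ws[2]*(rp.max()-fl[1,0])]
for r in (0,.001):
  for ws in ((1,1,1),(1,1,0),(0,0,1),(1,.3,1)):
    s=least_squares(lambda p:f(p,r,ws),[.57,.22,.15,.1]);print(r,ws,s.x,np.degrees(s.x[3]),s.cost)
    if ws==(1,1,1): print(s.fun[:8],s.fun[8:22],s.fun[22:])
s=least_squares(lambda p:f(p,.0005),[.57,.22,.15,.1,.43]);print(s.x,np.degrees(s.x[3:]),s.cost)
```

```text
0 (1, 1, 1) [0.5731 0.2258 0.1503 0.1761] 10.089984779563311 18.7803655546182
[-0.4829  1.3979  0.7307  0.6426  1.6047  0.833   0.3655  1.1876] [-1.3071  1.2918 -1.2852  1.0281  0.1815  0.4408 -0.6718  0.4282 -0.9559
  0.8914 -0.5904  2.1397  1.3787  0.8839] [-0.2118 -0.6522  1.6353 -0.7506  1.2927  1.8254 -0.8838  1.9498  0.0473
  0.2292]
0 (1, 1, 0) [0.5745 0.2258 0.1542 0.1411] 8.086534464774468 4.424864598232394
0 (0, 0, 1) [0.5785 0.2274 0.144  0.1823] 10.443714419941099 1.4834746091093816
0 (1, 0.3, 1) [0.5754 0.2264 0.1474 0.177 ] 10.141478734128949 7.335817059887582
0.001 (1, 1, 1) [0.5727 0.2256 0.1507 0.1781] 10.204722662412818 11.000737457251876
[0.1236 2.0045 0.2913 1.3827 1.0327 0.5917 0.8146 0.8128] [-0.8442  1.0376 -1.2596  0.6338 -0.523   0.2855 -0.905   0.3955 -0.4863
  0.6447 -0.5565  1.7268  0.6934  0.7175] [1.105  0.5709 0.1489 0.5162 0.0812 0.6606 0.4749 0.7574 0.0166 0.3252]
0.001 (1, 1, 0) [0.5745 0.2258 0.1542 0.1498] 8.583048042532992 2.1465884005919644
0.001 (0, 0, 1) [0.5726 0.2254 0.1502 0.1832] 10.49848085802191 0.3253989247799531
0.001 (1, 0.3, 1) [0.5742 0.226  0.1487 0.1776] 10.175389624231526 4.505935727476106
[0.5726 0.2256 0.1505 0.18   0.417 ] [10.3133 23.8933] 12.43397833260877
```

```bash
sed -i 's/^HP=.*/HP=np.array([.5728,.2257,.1507]); HY=np.radians(10.3)/' h.py; python3 -c "
from h import *
M=Hmat();need(HP+M[:,2]*.055,toolR(M))"
```

```text
tool shift mm [35.8662 32.3132 -2.1847] rot deg(tool) [-2.123   0.0091  1.0512] units travel [ 0.1196  0.1077 -0.0073] rot [-0.4246  0.0018  0.2102]
```

```bash
python3 -m jog '[{"rot":[-0.42,0,0.21],"travel":[0,0.054,-0.003],"jaw":-1},{"rot":[0,0,0],"travel":[0.06,0.054,-0.003],"jaw":-1},{"rot":[0,0,0],"travel":[0.06,0,0],"jaw":-1},{"rot":[0,0,0],"travel":[0,0,0],"jaw":-1},{"rot":[0,0,0],"travel":[0,0,0],"jaw":-1}]';  python3 -c "
from h import *
print(cur()[2]['joint_positions']);M=Hmat();need(HP+M[:,2]*.055,toolR(M))
p,Rc,s=cur();print(repr(s['position']),repr(s['tool_rot']),s['ft_force'])
a=ctrl.get_image('wrist')[:,:,::-1];cv2.imwrite('pics/w2.png',a)
cv2.imwrite('pics/w2c.png',cv2.resize(a[130:290,200:360],None,fx=5,fy=5,interpolation=cv2.INTER_CUBIC)[:600])
"
```

```text
time: 4.6
position: [0.5507, 0.2239, 0.2015]
tool_rot: [-0.101, 1.131, 0.164]
ft_force: [0.7, 0.1, 0.4]
grip_width: 0.998
[ 0.4433 -0.087  -0.9027  1.9857  0.0704  0.7905  1.2413]
tool shift mm [ 0.3355 -2.1799 -1.416 ] rot deg(tool) [ 0.0572  0.0197 -0.2311] units travel [ 0.0011 -0.0073 -0.0047] rot [ 0.0114  0.0039 -0.0462]
array([0.5507, 0.2239, 0.2015]) array([-0.1005,  1.1311,  0.1642]) [0.7311 0.0723 0.4446]
```

View pics/w2c.png

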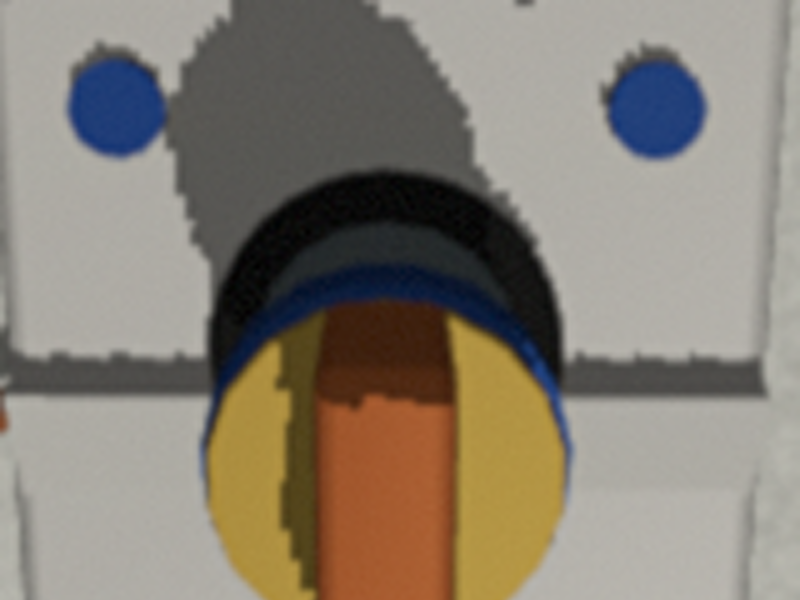

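View pics/w2.png

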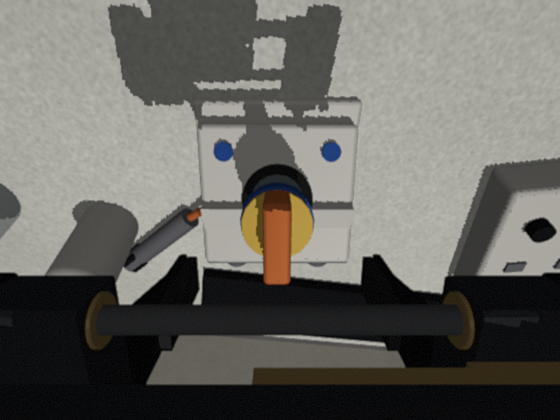

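```bash
python3 -c "
import cv2
a=cv2.imread('pics/w2.png');cv2.imwrite('pics/w2d.png',cv2.resize(a[180:295,235:320],None,fx=5.2,fy=5.2,interpolation=cv2.INTER_CUBIC))"
```

```text
(no output)
```

View pics/w2d.png

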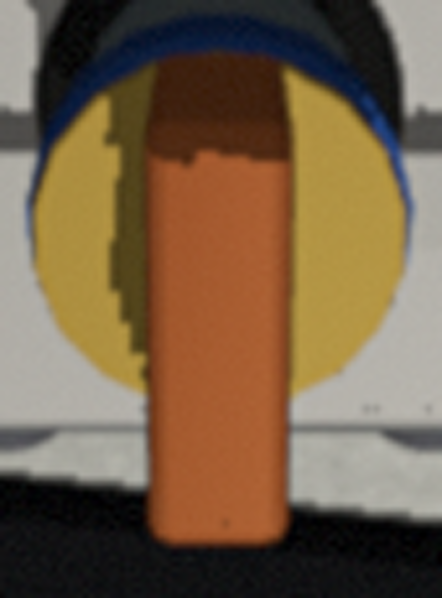

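Run:
```python
from h import *
def c(L,o,f): return np.array(L,float)/f+np.array(o)-0.5+0.5/f
W=c([(148,122),(292,120),(288,544),(150,545)],(235,180),5.2);fl=c([(33,220),(408,220)],(235,180),5.2)
T=wristT([0.5507, 0.2239, 0.2015],[-0.1005,  1.1311,  0.1642])
th=np.linspace(0,2*np.pi,73);ring=np.c_[.027*np.cos(th),.027*np.sin(th),0*th-.0192]
def f(p,r,tilt=np.radians(25)):
    a,b,h=.028-r,.009-r,.019
    Pw=np.array([(-a,-b,h),(-a,b,h),(a,b,h),(a,-b,h)]);M=Hmat(p[3],p[4] if len(p)>4 else tilt)
    rp=proj("wrist",ring@M.T+p[:3],T)[:,0]
    return np.r_[(proj("wrist",Pw@M.T+p[:3],T)-W).ravel(),rp.min()-fl[0,0],rp.max()-fl[1,0]]
for r in (0,.0005,.001):
    s=least_squares(lambda p:f(p,r),[.57,.22,.15,.1]);print(r,s.x,np.degrees(s.x[3]),s.cost,s.fun)
    M=Hmat(s.x[3]);print("h-frame diff from HP",Hmat().T@(s.x[:3]-HP))
```

```text
0 [0.5745 0.2259 0.1485 0.1775] 10.16789104726245 0.7817623420875701 [-0.7885 -0.0426  0.7414  0.3743  0.3623 -0.0896 -0.1184 -0.2689 -0.0835
 -0.133 ]
h-frame diff from HP [ 0.0007 -0.0001 -0.0027]
0.0005 [0.5718 0.2254 0.1511 0.1775] 10.16714897060941 0.541559638075026 [-0.2201 -0.0237  0.1742  0.3923 -0.1626 -0.1093  0.4056 -0.2892 -0.6281
  0.4108]
h-frame diff from HP [-0.0008 -0.0001  0.0008]
0.001 [0.5691 0.2249 0.1536 0.1774] 10.166384696611338 2.17241114490951 [ 0.3736  0.0096 -0.4183  0.4245 -0.7107 -0.1443  0.9528 -0.325  -1.1784
  0.9602]
h-frame diff from HP [-0.0022 -0.0001  0.0042]
```

```bash
sed -i 's/radians(10.3)/radians(10.2)/' h.py; python3 -m jog '[{"rot":[0,0,0],"travel":[0.06,-0.0073,-0.0047],"jaw":-1},{"rot":[0,0,0],"travel":[0.06,0,0],"jaw":-1},{"rot":[0,0,0],"travel":[0.06,0,0],"jaw":-1},{"rot":[0,0,0],"travel":[0.02,0,0],"jaw":-1},{"rot":[0,0,0],"travel":[0,0,0],"jaw":-1},{"rot":[0,0,0],"travel":[0,0,0],"jaw":-1},{"rot":[0,0,0],"travel":[0,0,0],"jaw":-1}]';  python3 -c "
from h import *
print(cur()[2]['joint_positions']);M=Hmat();need(HP-M[:,2]*.012,toolR(M))
p,Rc,s=cur();print(repr(s['position']),repr(s['tool_rot']),s['ft_force'],s['torque'])
"
```

```text
time: 5.35
position: [0.5749, 0.2255, 0.1475]
tool_rot: [-0.102, 1.128, 0.162]
ft_force: [0.3, -0.0, 0.7]
grip_width: 0.998
[ 0.427   0.0709 -0.9378  2.004   0.2975  0.6949  1.0639]
tool shift mm [ 8.2554  0.5679 -0.5698] rot deg(tool) [ 0.1572  0.1712 -0.1362] units travel [ 0.0275  0.0019 -0.0019] rot [ 0.0314  0.0342 -0.0272]
array([0.5749, 0.2255, 0.1475]) array([-0.1018,  1.1283,  0.1623]) [ 0.2932 -0.0144  0.6632] [ 0.0302  0.309  -0.0398]
```

```bash
python3 -m jog '[{"rot":[0.03,0.03,-0.03],"travel":[0.025,0.002,-0.002],"jaw":-1},{"rot":[0,0,0],"travel":[0,0,0],"jaw":1},{"rot":[0,0,0],"travel":[0,0,0],"jaw":1},{"rot":[0,0,0],"travel":[0,0,0],"jaw":1},{"rot":[0,0,0],"travel":[0,0,0],"jaw":1},{"rot":[0,0,0],"travel":[0,0,0],"jaw":1},{"rot":[0,0,0],"travel":[0,0,0],"jaw":1}]' 8;  cat > chk.py <<'E'
from h import *
p,Rc,s=cur();M=Hmat()
print("q",s['joint_positions']);need(HP-M[:,2]*.012,toolR(M))
print("t",s['time'],"F tool",Rc.T@s['ft_force'],"T tool",Rc.T@s['torque'],"w mm",s['grip_width']*87)
print("along axis rise mm",M[:,2]@(p-HP)*1000+12,"lateral",M[:,:2].T@(p-HP)*1000)
E
python3 chk.py
```

```text
time: 6.05
position: [0.577, 0.2263, 0.1393]
tool_rot: [-0.101, 1.133, 0.158]
ft_force: [-0.5, 0.6, -0.5]
grip_width: 0.542
q [ 0.4138  0.0956 -0.9345  2.0039  0.336   0.6905  1.0285]
tool shift mm [-0.1294  0.1872  0.9664] rot deg(tool) [-0.0002 -0.0749  0.0011] units travel [-0.0004  0.0006  0.0032] rot [-0.     -0.015   0.0002]
t 6.05 F tool [ 0.3275  0.644  -0.5585] T tool [0.0582 0.437  0.1147] w mm 47.136924636058765
along axis rise mm -0.128145852279145 lateral [-0.9666 -0.1872]
```

```bash
python3 -m jog '[{"rot":[0,0,0],"travel":[0,0,0.003],"jaw":1},{"rot":[0,0,0],"travel":[0,0,0],"jaw":1},{"rot":[0,0,0],"travel":[0,0,0],"jaw":1},{"rot":[0,0,0],"travel":[0,0,0],"jaw":1},{"rot":[0,0,0],"travel":[0,0,0],"jaw":1},{"rot":[0,0,0],"travel":[0,0,0],"jaw":1}]' 8; python3 chk.py
```

```text
time: 6.65
position: [0.5777, 0.227, 0.1396]
tool_rot: [-0.101, 1.133, 0.159]
ft_force: [0.1, 1.3, -0.2]
grip_width: 0.209
q [ 0.4128  0.0978 -0.9345  2.0018  0.3375  0.6913  1.0276]
tool shift mm [-0.1876 -0.4409  0.1445] rot deg(tool) [ 0.0194 -0.0746 -0.0467] units travel [-0.0006 -0.0015  0.0005] rot [ 0.0039 -0.0149 -0.0093]
t 6.65 F tool [0.296  1.2993 0.1788] T tool [0.0204 0.3565 0.4629] w mm 18.195283384862172
along axis rise mm -0.18702929510582678 lateral [-0.1449  0.441 ]
```

```bash
python3 -m jog '[{"rot":[0,0,0],"travel":[0,0.002,0],"jaw":1},{"rot":[0,0,0],"travel":[0,0,0],"jaw":1},{"rot":[0,0,0],"travel":[0,0,0],"jaw":1}]' 60; python3 chk.py
```

```text
time: 6.95
position: [0.5776, 0.227, 0.1395]
tool_rot: [-0.101, 1.133, 0.159]
ft_force: [-0.7, 0.7, -0.4]
grip_width: 0.201
q [ 0.4118  0.0982 -0.9343  2.0015  0.3392  0.6921  1.0255]
tool shift mm [-0.2336 -0.464   0.1824] rot deg(tool) [ 0.0023 -0.0883 -0.004 ] units travel [-0.0008 -0.0015  0.0006] rot [ 0.0005 -0.0177 -0.0008]
t 6.95 F tool [ 0.0928  0.8337 -0.6741] T tool [0.0424 0.3957 0.3489] w mm 17.47184191670281
along axis rise mm -0.2332856070104139 lateral [-0.1828  0.464 ]
```

```bash
python3 -m jog '[{"rot":[1,0,0],"travel":[0,0,0],"jaw":1},{"rot":[1,0,0],"travel":[-0.001,0,0],"jaw":1},{"rot":[1,0,0],"travel":[-0.0012,0,0],"jaw":1},{"rot":[1,0,0],"travel":[-0.0012,0,0],"jaw":1}]'; python3 chk.py;  python3 -m jog '[{"rot":[1,0,0],"travel":[-0.0012,0,0],"jaw":1},{"rot":[1,0,0],"travel":[-0.0012,0,0],"jaw":1},{"rot":[1,0,0],"travel":[-0.0012,0,0],"jaw":1},{"rot":[1,0,0],"travel":[-0.0012,0,0],"jaw":1}]'; python3 chk.py
```

```text
time: 7.35
position: [0.5774, 0.2268, 0.14]
tool_rot: [0.211, 1.145, -0.042]
ft_force: [4.6, 2.5, -6.4]
grip_width: 0.204
q [ 0.3823  0.0915 -0.9016  2.0027  0.3273  0.6903  0.683 ]
tool shift mm [ 0.3254 -0.1369  0.271 ] rot deg(tool) [-20.1386  -0.066   -0.0011] units travel [ 0.0011 -0.0005  0.0009] rot [-4.0277 -0.0132 -0.0002]
t 7.35 F tool [7.9354 2.1616 1.1317] T tool [-0.2844 -0.0517  0.4455] w mm 17.716373269448145
along axis rise mm 0.3256766069912267 lateral [-0.207   0.2218]
time: 7.75
position: [0.5769, 0.2269, 0.1413]
tool_rot: [0.521, 1.132, -0.242]
ft_force: [5.6, 2.5, -6.4]
grip_width: 0.202
q [ 0.3561  0.0843 -0.873   2.0032  0.3146  0.6904  0.3432]
tool shift mm [ 1.6607 -0.2364  0.3452] rot deg(tool) [-40.1417  -0.0639  -0.0197] units travel [ 0.0055 -0.0008  0.0012] rot [-8.0283 -0.0128 -0.0039]
t 7.75 F tool [8.2924 2.9161 1.1352] T tool [-0.3178  0.0052  0.513 ] w mm 17.565366730037187
along axis rise mm 1.6610875250139543 lateral [-0.11    0.4021]
```

```bash
python3 -m jog '[{"rot":[1,0,0],"travel":[-0.0012,0,0],"jaw":1},{"rot":[1,0,0],"travel":[-0.0012,0,0],"jaw":1},{"rot":[1,0,0],"travel":[-0.0012,0,0],"jaw":1},{"rot":[1,0,0],"travel":[-0.0012,0,0],"jaw":1},{"rot":[1,0,0],"travel":[-0.0012,0,0],"jaw":1},{"rot":[1,0,0],"travel":[-0.0012,0,0],"jaw":1},{"rot":[1,0,0],"travel":[-0.0012,0,0],"jaw":1},{"rot":[1,0,0],"travel":[-0.0012,0,0],"jaw":1}]'; python3 chk.py;  python3 -c "
from h import *
a=ctrl.get_image('top')[:,:,::-1];b=ctrl.get_image('scene')[:,:,::-1]
cv2.imwrite('pics/s3.png',cv2.resize(b[110:260,290:440],None,fx=4,fy=4,interpolation=cv2.INTER_CUBIC))
w=ctrl.get_image('wrist')[:,:,::-1];cv2.imwrite('pics/w3.png',w)"
```

```text
time: 8.55
position: [0.576, 0.2268, 0.1441]
tool_rot: [1.135, 1.031, -0.646]
ft_force: [6.6, 2.9, -7.5]
grip_width: 0.204
q [ 0.3108  0.0713 -0.8237  2.0038  0.2935  0.6921 -0.3394]
tool shift mm [ 4.6339 -0.3791  0.479 ] rot deg(tool) [-80.1429  -0.0461  -0.0372] units travel [ 0.0154 -0.0013  0.0016] rot [-16.0286  -0.0092  -0.0074]
t 8.55 F tool [ 9.816   3.4417 -1.1268] T tool [-0.2672  0.3739  0.4394] w mm 17.720899599340104
along axis rise mm 4.634353688119008 lateral [0.2923 0.5325]
```

View pics/s3.png

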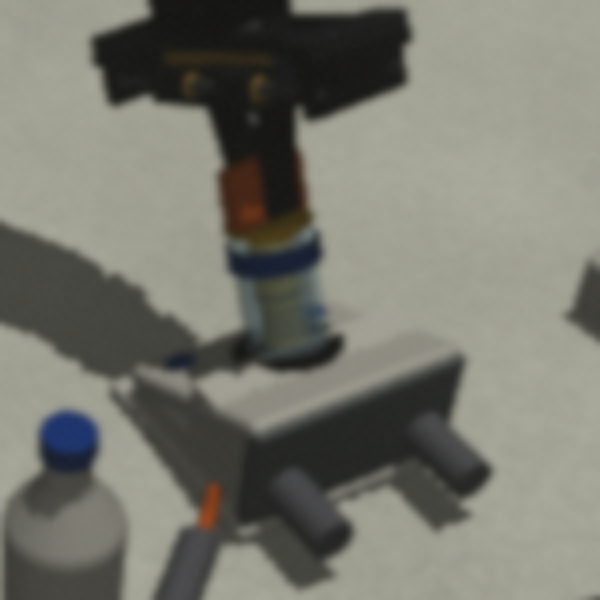

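View pics/w3.png

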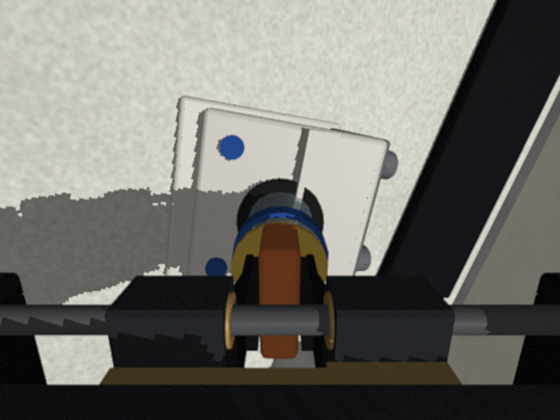

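```bash
python3 -m jog '[{"rot":[-1,0,0],"travel":[0,0,0],"jaw":1},{"rot":[-1,0,0],"travel":[-0.0005,0,0],"jaw":1},{"rot":[-1,0,0],"travel":[-0.0012,0,0],"jaw":1},{"rot":[-1,0,0],"travel":[-0.0012,0,0],"jaw":1},{"rot":[-1,0,0],"travel":[-0.0012,0,0],"jaw":1},{"rot":[-1,0,0],"travel":[-0.0012,0,0],"jaw":1},{"rot":[-1,0,0],"travel":[-0.0012,0,0],"jaw":1},{"rot":[-1,0,0],"travel":[-0.0012,0,0],"jaw":1}]'; python3 chk.py;python3 -m jog '[{"rot":[-1,0,0],"travel":[-0.0012,0,0],"jaw":1},{"rot":[-1,0,0],"travel":[-0.0012,0,0],"jaw":1},{"rot":[-1,0,0],"travel":[-0.0012,0,0],"jaw":1},{"rot":[-1,0,0],"travel":[-0.0012,0,0],"jaw":1},{"rot":[-1,0,0],"travel":[-0.0012,0,0],"jaw":1},{"rot":[-1,0,0],"travel":[-0.0012,0,0],"jaw":1},{"rot":[-1,0,0],"travel":[-0.0012,0,0],"jaw":1},{"rot":[-1,0,0],"travel":[-0.0012,0,0],"jaw":1}]'; python3 chk.py
```

```text
time: 9.5
position: [0.5744, 0.2268, 0.1457]
tool_rot: [0.517, 1.134, -0.239]
ft_force: [4.0, 4.0, -7.2]
grip_width: 0.198
q [ 0.3577  0.0703 -0.8711  2.003   0.2923  0.6972  0.3652]
tool shift mm [ 6.7536 -0.2977  0.9526] rot deg(tool) [-39.8748  -0.1333  -0.0562] units travel [ 0.0225 -0.001   0.0032] rot [-7.975  -0.0267 -0.0112]
t 9.5 F tool [ 8.5071  3.2153 -1.1985] T tool [0.3134 0.3016 0.5098] w mm 17.264892294076294
along axis rise mm 6.755964861278121 lateral [-0.5279  0.8278]
time: 10.3
position: [0.5731, 0.2262, 0.1482]
tool_rot: [-0.102, 1.134, 0.161]
ft_force: [4.8, 2.5, -6.8]
grip_width: 0.202
q [ 0.4057  0.0676 -0.9184  2.002   0.2904  0.7029  1.066 ]
tool shift mm [ 9.5436 -0.4289  0.7693] rot deg(tool) [ 0.1143 -0.1307 -0.0654] units travel [ 0.0318 -0.0014  0.0026] rot [ 0.0229 -0.0261 -0.0131]
t 10.3 F tool [8.2974 1.556  1.8056] T tool [ 0.4179 -0.0654  0.5077] w mm 17.578780391952552
along axis rise mm 9.545837128398281 lateral [-0.7483  0.4165]
```

```bash
python3 -m jog '[{"rot":[1,0,0],"travel":[0,0,0],"jaw":1},{"rot":[1,0,0],"travel":[-0.0005,0,0],"jaw":1},{"rot":[1,0,0],"travel":[-0.0013,0,0],"jaw":1},{"rot":[1,0,0],"travel":[-0.0013,0,0],"jaw":1},{"rot":[1,0,0],"travel":[-0.0013,0,0],"jaw":1},{"rot":[1,0,0],"travel":[-0.0013,0,0],"jaw":1},{"rot":[1,0,0],"travel":[-0.0013,0,0],"jaw":1},{"rot":[1,0,0],"travel":[-0.0013,0,0],"jaw":1}]'; python3 chk.py;python3 -m jog '[{"rot":[1,0,0],"travel":[-0.0013,0,0],"jaw":1},{"rot":[1,0,0],"travel":[-0.0013,0,0],"jaw":1},{"rot":[1,0,0],"travel":[-0.0013,0,0],"jaw":1},{"rot":[1,0,0],"travel":[-0.0013,0,0],"jaw":1},{"rot":[1,0,0],"travel":[-0.0013,0,0],"jaw":1},{"rot":[1,0,0],"travel":[-0.0013,0,0],"jaw":1},{"rot":[1,0,0],"travel":[-0.0013,0,0],"jaw":1},{"rot":[1,0,0],"travel":[-0.0013,0,0],"jaw":1}]'; python3 chk.py
```

```text
time: 11.1
position: [0.5725, 0.226, 0.1508]
tool_rot: [0.521, 1.132, -0.242]
ft_force: [6.4, 2.4, -6.7]
grip_width: 0.204
q [ 0.3663  0.0564 -0.8758  2.0022  0.2743  0.7046  0.375 ]
tool shift mm [12.1926 -0.1831  0.3715] rot deg(tool) [-40.1452  -0.0672  -0.0149] units travel [ 0.0406 -0.0006  0.0012] rot [-8.029  -0.0134 -0.003 ]
t 11.1 F tool [8.9419 3.0332 1.6927] T tool [-0.3487  0.1182  0.5449] w mm 17.768686212686283
along axis rise mm 12.193018874075538 lateral [-0.1539  0.3717]
time: 11.9
position: [0.5715, 0.226, 0.1539]
tool_rot: [1.135, 1.031, -0.646]
ft_force: [5.6, 2.3, -7.0]
grip_width: 0.202
q [ 0.3361  0.0454 -0.8425  2.0023  0.2578  0.7077 -0.3108]
tool shift mm [15.3817 -0.318   0.494 ] rot deg(tool) [-80.1416  -0.0495  -0.0345] units travel [ 0.0513 -0.0011  0.0016] rot [-16.0283  -0.0099  -0.0069]
t 11.9 F tool [ 8.8706  2.6219 -0.8693] T tool [-0.3013  0.3269  0.5033] w mm 17.54824453723312
along axis rise mm 15.382146454698313 lateral [0.2326 0.5268]
```

```bash
python3 -m jog '[{"rot":[1,0,0],"travel":[-0.0013,0,0],"jaw":1},{"rot":[1,0,0],"travel":[-0.0013,0,0],"jaw":1},{"rot":[1,0,0],"travel":[-0.0013,0,0],"jaw":1},{"rot":[1,0,0],"travel":[-0.0013,0,0],"jaw":1},{"rot":[1,0,0],"travel":[-0.0013,0,0],"jaw":1},{"rot":[1,0,0],"travel":[-0.0013,0,0],"jaw":1},{"rot":[1,0,0],"travel":[-0.0013,0,0],"jaw":1},{"rot":[1,0,0],"travel":[-0.0013,0,0],"jaw":1}]'; python3 chk.py
```

```text
time: 12.7
position: [0.5705, 0.2257, 0.1569]
tool_rot: [1.734, 0.818, -1.049]
ft_force: [6.6, 2.9, -6.5]
grip_width: 0.199
q [ 0.3127  0.0356 -0.8162  2.0022  0.2441  0.7116 -0.9984]
tool shift mm [18.5748 -0.3328  0.6687] rot deg(tool) [-120.1448   -0.0362   -0.0525] units travel [ 0.0619 -0.0011  0.0022] rot [-24.029   -0.0072  -0.0105]
t 12.7 F tool [ 8.8569  2.3222 -3.2336] T tool [-0.3768  0.6219  0.3029] w mm 17.306514739334006
along axis rise mm 18.575390579546127 lateral [0.6163 0.3957]
```

```bash
python3 -m jog '[{"rot":[-1,0,0],"travel":[0,0,0],"jaw":1},{"rot":[-1,0,0],"travel":[-0.0005,0,0],"jaw":1},{"rot":[-1,0,0],"travel":[-0.0013,0,0],"jaw":1},{"rot":[-1,0,0],"travel":[-0.0013,0,0],"jaw":1},{"rot":[-1,0,0],"travel":[-0.0013,0,0],"jaw":1},{"rot":[-1,0,0],"travel":[-0.0013,0,0],"jaw":1},{"rot":[-1,0,0],"travel":[-0.0013,0,0],"jaw":1},{"rot":[-1,0,0],"travel":[-0.0013,0,0],"jaw":1}]'; python3 chk.py;python3 -m jog '[{"rot":[-1,0,0],"travel":[-0.0013,0,0],"jaw":1},{"rot":[-1,0,0],"travel":[-0.0013,0,0],"jaw":1},{"rot":[-1,0,0],"travel":[-0.0013,0,0],"jaw":1},{"rot":[-1,0,0],"travel":[-0.0013,0,0],"jaw":1},{"rot":[-1,0,0],"travel":[-0.0013,0,0],"jaw":1},{"rot":[-1,0,0],"travel":[-0.0013,0,0],"jaw":1},{"rot":[-1,0,0],"travel":[-0.0013,0,0],"jaw":1},{"rot":[-1,0,0],"travel":[-0.0013,0,0],"jaw":1}]'; python3 chk.py
```

```text
time: 13.5
position: [0.5688, 0.2259, 0.1587]
tool_rot: [1.131, 1.034, -0.643]
ft_force: [4.8, 2.6, -7.3]
grip_width: 0.203
q [ 0.3359  0.0309 -0.8384  2.0018  0.2357  0.716  -0.289 ]
tool shift mm [20.9089  0.005   0.9816] rot deg(tool) [-79.8755  -0.129   -0.0463] units travel [0.0697 0.     0.0033] rot [-15.9751  -0.0258  -0.0093]
t 13.5 F tool [ 8.7723  1.8844 -1.4145] T tool [0.3528 0.6603 0.2541] w mm 17.635881012712836
along axis rise mm 20.910878617437312 lateral [-0.1543  0.9257]
time: 14.3
position: [0.5672, 0.2255, 0.1612]
tool_rot: [0.518, 1.134, -0.239]
ft_force: [4.8, 2.1, -6.8]
grip_width: 0.203
q [ 0.3557  0.024  -0.8561  2.0012  0.2263  0.7213  0.417 ]
tool shift mm [23.8769 -0.2058  0.9783] rot deg(tool) [-39.8795  -0.1376  -0.0511] units travel [ 0.0796 -0.0007  0.0033] rot [-7.9759 -0.0275 -0.0102]
t 14.3 F tool [8.283  2.0872 0.5884] T tool [0.3414 0.2995 0.5874] w mm 17.673227260092897
along axis rise mm 23.879323399679897 lateral [-0.5731  0.7465]
```

```bash
python3 -m jog '[{"rot":[-1,0,0],"travel":[-0.0013,0,0],"jaw":1},{"rot":[-1,0,0],"travel":[-0.0013,0,0],"jaw":1},{"rot":[-1,0,0],"travel":[-0.0013,0,0],"jaw":1},{"rot":[-1,0,0],"travel":[-0.0013,0,0],"jaw":1},{"rot":[-1,0,0],"travel":[-0.0013,0,0],"jaw":1},{"rot":[-1,0,0],"travel":[-0.0013,0,0],"jaw":1},{"rot":[-1,0,0],"travel":[-0.0013,0,0],"jaw":1},{"rot":[-1,0,0],"travel":[-0.0013,0,0],"jaw":1}]'; python3 chk.py
```

```text
time: 15.1
position: [0.5658, 0.2248, 0.1639]
tool_rot: [-0.102, 1.134, 0.161]
ft_force: [4.0, 2.6, -7.7]
grip_width: 0.203
q [ 0.3711  0.0166 -0.8686  2.0006  0.2162  0.7265  1.1237]
tool shift mm [26.901  -0.4016  0.8522] rot deg(tool) [ 0.1146 -0.1373 -0.0637] units travel [ 0.0897 -0.0013  0.0028] rot [ 0.0229 -0.0275 -0.0127]
t 15.1 F tool [8.8548 1.8173 0.7741] T tool [ 0.3289 -0.1585  0.4975] w mm 17.651122323564465
along axis rise mm 26.903438223043374 lateral [-0.7885  0.37  ]
```

```bash
python3 -m jog '[{"rot":[1,0,0],"travel":[0,0,0],"jaw":1},{"rot":[1,0,0],"travel":[-0.0005,0,0],"jaw":1},{"rot":[1,0,0],"travel":[-0.0013,0,0],"jaw":1},{"rot":[1,0,0],"travel":[-0.0013,0,0],"jaw":1},{"rot":[1,0,0],"travel":[-0.0013,0,0],"jaw":1},{"rot":[1,0,0],"travel":[-0.0013,0,0],"jaw":1},{"rot":[1,0,0],"travel":[-0.0013,0,0],"jaw":1},{"rot":[1,0,0],"travel":[-0.0013,0,0],"jaw":1}]'; python3 chk.py;python3 -m jog '[{"rot":[1,0,0],"travel":[-0.0013,0,0],"jaw":1},{"rot":[1,0,0],"travel":[-0.0013,0,0],"jaw":1},{"rot":[1,0,0],"travel":[-0.0013,0,0],"jaw":1},{"rot":[1,0,0],"travel":[-0.0013,0,0],"jaw":1},{"rot":[1,0,0],"travel":[-0.0013,0,0],"jaw":1},{"rot":[1,0,0],"travel":[-0.0013,0,0],"jaw":1},{"rot":[1,0,0],"travel":[-0.0013,0,0],"jaw":1},{"rot":[1,0,0],"travel":[-0.0013,0,0],"jaw":1}]'; python3 chk.py
```

```text
time: 15.9
position: [0.5652, 0.225, 0.1666]
tool_rot: [0.522, 1.132, -0.242]
ft_force: [5.7, 2.3, -6.9]
grip_width: 0.199
q [ 0.3634  0.0095 -0.8597  1.9999  0.2077  0.7296  0.4269]
tool shift mm [29.6441 -0.4091  0.631 ] rot deg(tool) [-40.1504  -0.075   -0.0366] units travel [ 0.0988 -0.0014  0.0021] rot [-8.0301 -0.015  -0.0073]
t 15.9 F tool [8.7864 2.6034 1.1223] T tool [-0.2461  0.2087  0.7321] w mm 17.32641806140447
along axis rise mm 29.64500896165313 lateral [-0.1891  0.6891]
time: 16.7
position: [0.5641, 0.2243, 0.1702]
tool_rot: [1.136, 1.031, -0.647]
ft_force: [2.1, 1.1, -1.9]
grip_width: 0.205
q [ 0.3619  0.0004 -0.8552  1.9985  0.1966  0.7359 -0.263 ]
tool shift mm [33.3422 -0.2685  0.1474] rot deg(tool) [-80.2091  -0.0337   0.0305] units travel [ 0.1111 -0.0009  0.0005] rot [-16.0418  -0.0067   0.0061]
t 16.7 F tool [ 2.7167  1.3686 -0.4902] T tool [ 0.0311  0.1746 -0.0036] w mm 17.821433743984247
along axis rise mm 33.341984934027906 lateral [0.2638 0.1918]
```

```bash
python3 -m jog '[{"rot":[0,0,0],"travel":[-0.01,0,0],"jaw":1},{"rot":[0,0,0],"travel":[-0.02,0,0],"jaw":1},{"rot":[0,0,0],"travel":[-0.02,0,0],"jaw":1}]'; python3 chk.py; python3 -m jog '[{"rot":[0,0,0],"travel":[-0.03,0,0],"jaw":1},{"rot":[0,0,0],"travel":[-0.03,0,0],"jaw":1},{"rot":[0,0,0],"travel":[-0.03,0,0],"jaw":1},{"rot":[0,0,0],"travel":[-0.03,0,0],"jaw":1},{"rot":[0,0,0],"travel":[-0.02,0,0],"jaw":1},{"rot":[0,0,0],"travel":[0,0,0],"jaw":1}]'; python3 chk.py; python3 -c "
from h import *
b=ctrl.get_image('scene')[:,:,::-1]
cv2.imwrite('pics/s4.png',cv2.resize(b[60:260,270:470],None,fx=3,fy=3,interpolation=cv2.INTER_CUBIC))"
```

```text
time: 17.0
position: [0.5571, 0.2236, 0.1839]
tool_rot: [1.131, 1.033, -0.645]
ft_force: [2.2, 1.9, -1.7]
grip_width: 0.202
q [ 0.3679 -0.0389 -0.8493  1.9949  0.1434  0.7619 -0.2162]
tool shift mm [48.7763  0.2736  0.7945] rot deg(tool) [-79.9051  -0.1068   0.0558] units travel [0.1626 0.0009 0.0026] rot [-15.981   -0.0214   0.0112]
t 17.0 F tool [ 2.5795  1.8273 -1.1678] T tool [-0.0361  0.396  -0.1711] w mm 17.59985640864375
along axis rise mm 48.777287431937985 lateral [-0.3163  0.714 ]
time: 17.6
position: [0.5403, 0.2203, 0.223]
tool_rot: [1.132, 1.03, -0.645]
ft_force: [0.2, 0.5, -2.3]
grip_width: 0.209
q [ 0.3667 -0.1392 -0.8125  1.9791  0.025   0.8382 -0.1226]
tool shift mm [91.4442 -0.7988  0.2469] rot deg(tool) [-79.9866   0.0397   0.0137] units travel [ 0.3048 -0.0027  0.0008] rot [-15.9973   0.0079   0.0027]
t 17.6 F tool [ 2.236  -0.6254 -0.5808] T tool [-0.0265  0.0888 -0.5609] w mm 18.14950236877197
along axis rise mm 91.44424832102031 lateral [0.7121 0.4349]
```

View pics/s4.png

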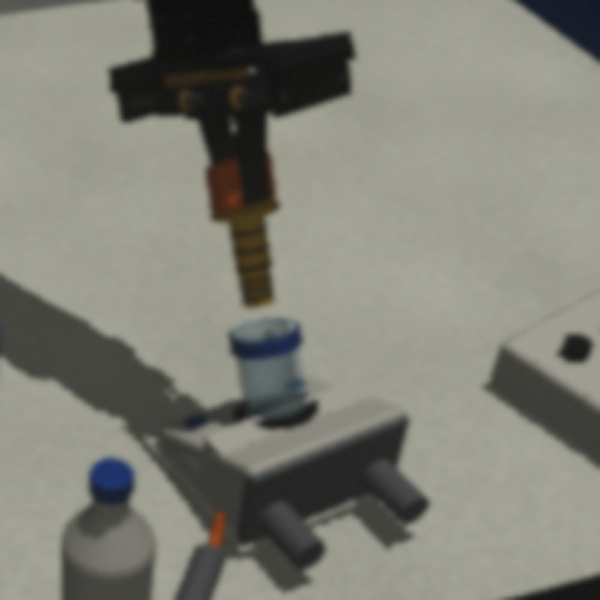

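```bash
cat > up.py <<'E'
from h import *
import sys
P=np.array([float(v) for v in sys.argv[1:4]]);yaw=np.radians(float(sys.argv[4])) if len(sys.argv)>4 else 0
p,Rc,s=cur()
x=Rc[:,0];ax=np.cross(x,[0,0,-1]);n=np.linalg.norm(ax)
Rt=R.from_rotvec(ax/n*np.arctan2(n,-x[2])).as_matrix()@Rc
Rt=R.from_euler('z',yaw).as_matrix()@Rt
print("p",p,"q",s['joint_positions'],"F",s['ft_force'],"w",s['grip_width']*87,"t",s['time']);print("upright axes",Rt[:,1],Rt[:,2]);need(P,Rt)
E
python3 up.py .52 .19 .27
```

```text
p [0.5402 0.2202 0.2223] q [ 0.3668 -0.1382 -0.8127  1.9796  0.0256  0.8378 -0.123 ] F [-0.0074  0.3863 -1.2088] w 17.264888329444645 t 17.65
upright axes [0.9385 0.3454 0.    ] [ 0.3454 -0.9385 -0.    ]
tool shift mm [-53.8727  -7.2505  25.3047] rot deg(tool) [  0.       4.3645 -24.5853] units travel [-0.1796 -0.0242  0.0843] rot [ 0.      0.8729 -4.9171]
```

```bash
python3 up.py .542 .215 .262; python3 -c "
from h import *
p,Rc,s=cur();print(Rc.T@[0,0,1])"
```

```text
p [0.5402 0.2202 0.2223] q [ 0.3668 -0.1382 -0.8127  1.9796  0.0256  0.8378 -0.123 ] F [-0.0074  0.3863 -1.2088] w 17.264888329444645 t 17.65
upright axes [0.9385 0.3454 0.    ] [ 0.3454 -0.9385 -0.    ]
tool shift mm [-35.6209  16.3068   8.425 ] rot deg(tool) [  0.       4.3645 -24.5853] units travel [-0.1187  0.0544  0.0281] rot [ 0.      0.8729 -4.9171]
[-0.9065  0.4156  0.0738]
```

```bash
python3 -m jog '[{"rot":[0,0,0],"travel":[-0.04,0.018,0.01],"jaw":1},{"rot":[0,0,0],"travel":[-0.04,0.018,0.01],"jaw":1},{"rot":[0,0,0],"travel":[-0.04,0.018,0.01],"jaw":1},{"rot":[0,0.17,-0.98],"travel":[0,0,0.01],"jaw":1},{"rot":[0,0.17,-0.98],"travel":[0,0,0.01],"jaw":1},{"rot":[0,0.17,-0.98],"travel":[0,0,0.02],"jaw":1},{"rot":[0,0.17,-0.98],"travel":[0,0,0.03],"jaw":1},{"rot":[0,0.17,-0.98],"travel":[0,0,0.03],"jaw":1}]'; python3 up.py .484 -.28 .262 -52
```

```text
time: 18.45
position: [0.5535, 0.1854, 0.2644]
tool_rot: [0.946, 1.355, -0.947]
ft_force: [-0.9, 0.3, -1.9]
grip_width: 0.202
p [0.5535 0.1854 0.2644] q [ 0.3183  0.246  -0.8137  1.5356  0.1802  1.4378 -0.1533] F [-0.8858  0.3496 -1.8832] w 17.55819083353072 t 18.45
upright axes [ 0.8491 -0.5282  0.    ] [-0.5282 -0.8491  0.    ]
tool shift mm [   2.7884 -225.3054  413.1407] rot deg(tool) [52.      0.0483 -0.001 ] units travel [ 0.0093 -0.751   1.3771] rot [10.4     0.0097 -0.0002]
```

```bash
python3 -m jog '[{"rot":[0.5,0,0],"travel":[0,0,0.07],"jaw":1},{"rot":[0.85,0,0],"travel":[0,0,0.13],"jaw":1},{"rot":[0.85,0,0],"travel":[0,0,0.13],"jaw":1},{"rot":[0.85,0,0],"travel":[0,0,0.13],"jaw":1},{"rot":[0.85,0,0],"travel":[0,0,0.13],"jaw":1},{"rot":[0.85,0,0],"travel":[0,0,0.13],"jaw":1},{"rot":[0.85,0,0],"travel":[0,0,0.13],"jaw":1},{"rot":[0.85,0,0],"travel":[0,0,0.13],"jaw":1}]'; python3 up.py .484 -.28 .262 0
```

```text
time: 19.25
position: [0.5825, -0.1055, 0.2644]
tool_rot: [1.368, 1.094, -1.364]
ft_force: [1.1, -0.8, -1.7]
grip_width: 0.203
p [ 0.5825 -0.1055  0.2644] q [ 0.6298  0.2212 -0.583   1.5261  0.1244  1.4263 -0.1755] F [ 1.1452 -0.8127 -1.7474] w 17.635527349512717 t 19.25
upright axes [ 0.9767 -0.2145 -0.    ] [-0.2145 -0.9767 -0.    ]
tool shift mm [  2.3624 -58.7677 191.5117] rot deg(tool) [ 0.      0.0703 -0.2858] units travel [ 0.0079 -0.1959  0.6384] rot [ 0.      0.0141 -0.0572]
```

```bash
python3 -m jog '[{"rot":[0,0,0],"travel":[0,-0.03,0.12],"jaw":1},{"rot":[0,0,0],"travel":[0,-0.04,0.12],"jaw":1},{"rot":[0,0,0],"travel":[0,-0.04,0.12],"jaw":1},{"rot":[0,0,0],"travel":[0,-0.04,0.11],"jaw":1},{"rot":[0,0,0],"travel":[0,-0.03,0.08],"jaw":1},{"rot":[0,0,0],"travel":[0,-0.01,0.04],"jaw":1},{"rot":[0,0,0],"travel":[0,0,0],"jaw":1},{"rot":[0,0,0],"travel":[0,0,0],"jaw":1}]'; python3 up.py .484 -.28 .1 0; python3 -c "
from h import *
b=ctrl.get_image('scene')[:,:,::-1]
cv2.imwrite('pics/s5.png',cv2.resize(b[60:280,60:300],None,fx=2.7,fy=2.7,interpolation=cv2.INTER_CUBIC))
b=ctrl.get_image('wrist')[:,:,::-1]
cv2.imwrite('pics/w5.png',b)"
```

```text
time: 20.05
position: [0.4907, -0.2625, 0.2637]
tool_rot: [1.363, 1.1, -1.36]
ft_force: [-0.1, 0.5, -1.4]
grip_width: 0.197
p [ 0.4907 -0.2625  0.2637] q [ 0.8702  0.1286 -0.4666  1.6134  0.0579  1.4106  0.1881] F [-0.1464  0.5429 -1.4267] w 17.173178375362383 t 20.05
upright axes [ 0.9781 -0.2083  0.    ] [-0.2083 -0.9781  0.    ]
tool shift mm [163.738   -3.333   18.5101] rot deg(tool) [-0.      0.0015 -0.1661] units travel [ 0.5458 -0.0111  0.0617] rot [-0.      0.0003 -0.0332]
```

View pics/s5.png

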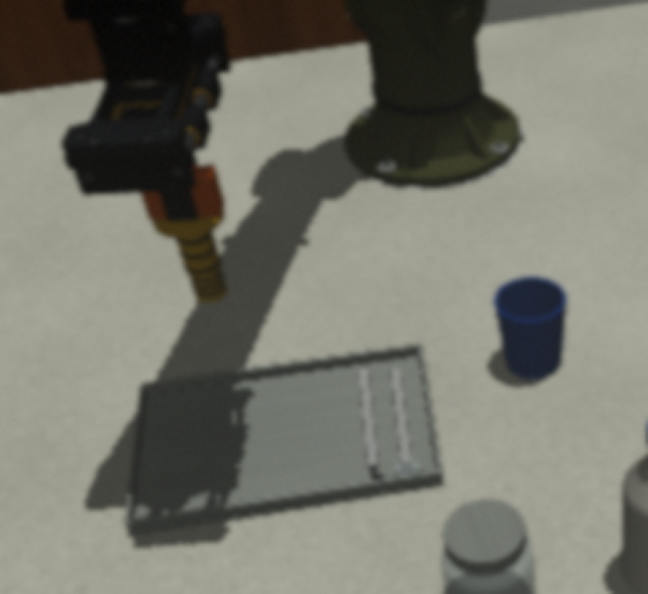

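View pics/w5.png

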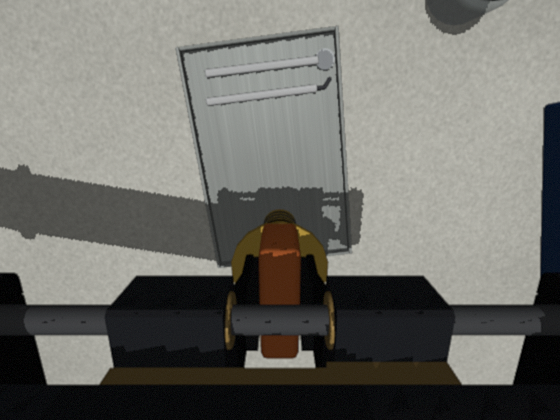

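Run:
```python
from h import *
p,Rc,s=cur();x=Rc[:,0]
for d in (-.012-.019,-.012,.007,.084): print(d,(proj("scene",p+x*d)-[60,60])*2.7)
T=wristT(p,s['tool_rot'])
c=np.array([.4885,-.235,0]);ty=np.array([.098,.995,0]);tx=np.array([.995,-.098,0])
print(proj("wrist",[c+a*.09*tx+b*.135*ty+np.array([0,0,.018]) for a in(-1,1) for b in (-1,1)],T))
print(proj("wrist",[p+x*.084, [.484,-.28,.004]],T))
```

```text
-0.031 [[177.5083 172.1777]]
-0.012 [[183.8576 193.7029]]
0.007 [[190.0227 214.6034]]
0.084 [[213.2772 293.44  ]]
[[216.5772 268.0825]
 [175.8303  44.9158]
 [351.9542 254.4178]
 [340.7584  24.7933]]
[[278.9747 222.2608]
 [276.2836 193.0661]]
```

```bash
python3 -m jog '[{"rot":[0,0,-0.03],"travel":[0.05,-0.01,0.06],"jaw":1},{"rot":[0,0,0],"travel":[0.1,0,0],"jaw":1},{"rot":[0,0,0],"travel":[0.1,0,0],"jaw":1},{"rot":[0,0,0],"travel":[0.1,0,0],"jaw":1},{"rot":[0,0,0],"travel":[0.1,0,0],"jaw":1},{"rot":[0,0,0],"travel":[0.06,0,0],"jaw":1},{"rot":[0,0,0],"travel":[0.03,0,0],"jaw":1},{"rot":[0,0,0],"travel":[0,0,0],"jaw":1}]'; python3 up.py .484 -.28 .088 0
```

```text
time: 20.95
position: [0.4819, -0.2803, 0.0993]
tool_rot: [1.361, 1.106, -1.365]
ft_force: [-0.0, 0.6, -1.8]
grip_width: 0.201
p [ 0.4819 -0.2803  0.0993] q [ 0.8711  0.2548 -0.4454  1.8144  0.1224  1.1038  0.1725] F [-0.0453  0.627  -1.8209] w 17.517996720762874 t 20.95
upright axes [ 0.978  -0.2085 -0.    ] [-0.2085 -0.978   0.    ]
tool shift mm [11.3112  2.0468 -0.6831] rot deg(tool) [ 0.     -0.0322  0.2529] units travel [ 0.0377  0.0068 -0.0023] rot [ 0.     -0.0064  0.0506]
```

```bash
python3 -m jog '[{"rot":[0,0,0.05],"travel":[0.012,0,0],"jaw":1},{"rot":[0,0,0],"travel":[0.008,0,0],"jaw":1},{"rot":[0,0,0],"travel":[0.004,0,0],"jaw":1},{"rot":[0,0,0],"travel":[0.003,0,0],"jaw":1},{"rot":[0,0,0],"travel":[0,0,0],"jaw":1}]'; python3 up.py .484 -.28 .088 0; python3 -m jog '[{"rot":[0,0,0],"travel":[0.003,0,0],"jaw":1},{"rot":[0,0,0],"travel":[0.003,0,0],"jaw":1},{"rot":[0,0,0],"travel":[0,0,0],"jaw":1}]'; python3 up.py .484 -.28 .088 0
```

```text
time: 21.45
position: [0.4831, -0.2808, 0.0934]
tool_rot: [1.363, 1.099, -1.361]
ft_force: [-0.6, 1.1, -1.1]
grip_width: 0.203
p [ 0.4831 -0.2808  0.0934] q [ 0.8714  0.258  -0.4451  1.8238  0.1248  1.0836  0.1704] F [-0.6475  1.0635 -1.068 ] w 17.62909471699628 t 21.45
upright axes [ 0.9779 -0.209   0.    ] [-0.209  -0.9779 -0.    ]
tool shift mm [ 5.3805  0.6956 -0.9633] rot deg(tool) [-0.      0.0551 -0.1965] units travel [ 0.0179  0.0023 -0.0032] rot [-0.      0.011  -0.0393]
time: 21.75
position: [0.4829, -0.2807, 0.0912]
tool_rot: [1.363, 1.099, -1.361]
ft_force: [0.8, -0.2, -2.5]
grip_width: 0.205
p [ 0.4829 -0.2807  0.0912] q [ 0.8709  0.2604 -0.4448  1.8258  0.1259  1.0801  0.1695] F [ 0.8397 -0.2009 -2.4842] w 17.792331789675316 t 21.75
upright axes [ 0.9779 -0.209   0.    ] [-0.209  -0.9779  0.    ]
tool shift mm [ 3.1999  0.9413 -0.8817] rot deg(tool) [-0.      0.0375 -0.1605] units travel [ 0.0107  0.0031 -0.0029] rot [-0.      0.0075 -0.0321]
```

```bash
for i in 1 2 3; do :; done; python3 -m jog '[{"rot":[0,0,0],"travel":[0.004,0,0],"jaw":1},{"rot":[0,0,0],"travel":[0.003,0,0],"jaw":1},{"rot":[0,0,0],"travel":[0,0,0],"jaw":1}]'; python3 -m jog '[{"rot":[0,0,0],"travel":[0.003,0,0],"jaw":1},{"rot":[0,0,0],"travel":[0,0,0],"jaw":1}]'
```

```text
time: 22.05
position: [0.4829, -0.2806, 0.089]
tool_rot: [1.363, 1.1, -1.361]
ft_force: [-0.6, -1.1, -0.9]
grip_width: 0.199
time: 22.25
position: [0.4829, -0.2807, 0.0882]
tool_rot: [1.363, 1.099, -1.361]
ft_force: [0.1, -0.6, -1.7]
grip_width: 0.202
```

```bash
python3 -m jog '[{"rot":[0,0,0],"travel":[0.003,0,0],"jaw":1},{"rot":[0,0,0],"travel":[0,0,0],"jaw":1}]'; python3 -m jog '[{"rot":[0,0,0],"travel":[0.003,0,0],"jaw":1},{"rot":[0,0,0],"travel":[0,0,0],"jaw":1}]'; python3 -c "
from h import *
b=ctrl.get_image('scene')[:,:,::-1]
cv2.imwrite('pics/s6.png',cv2.resize(b[100:280,90:290],None,fx=3.3,fy=3.3,interpolation=cv2.INTER_CUBIC))"
```

```text
time: 22.45
position: [0.4829, -0.2806, 0.0873]
tool_rot: [1.363, 1.099, -1.361]
ft_force: [0.5, -0.3, -1.3]
grip_width: 0.202
time: 22.65
position: [0.4829, -0.2806, 0.0864]
tool_rot: [1.363, 1.1, -1.361]
ft_force: [0.3, 0.2, -2.3]
grip_width: 0.199
```

View pics/s6.png

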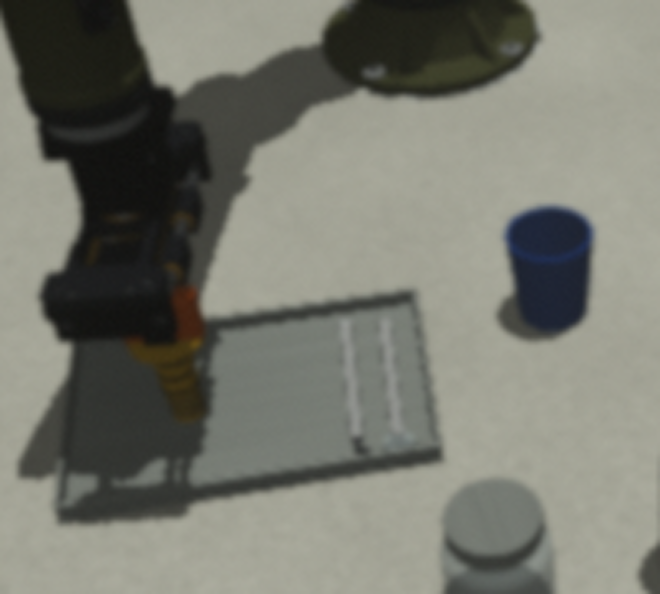

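```bash
python3 -m jog '[{"rot":[0,0,0],"travel":[0.003,0,0],"jaw":1},{"rot":[0,0,0],"travel":[0,0,0],"jaw":1}]'; python3 -m jog '[{"rot":[0,0,0],"travel":[0.003,0,0],"jaw":1},{"rot":[0,0,0],"travel":[0,0,0],"jaw":1}]'
```

```text
time: 22.9
position: [0.4832, -0.2808, 0.086]
tool_rot: [1.363, 1.099, -1.361]
ft_force: [-0.1, 0.5, 0.2]
grip_width: 0.199
time: 23.1
position: [0.4833, -0.2809, 0.0859]
tool_rot: [1.363, 1.098, -1.361]
ft_force: [-1.5, 0.3, 5.9]
grip_width: 0.2
```

```bash
python3 -m jog '[{"rot":[0,0,0],"travel":[0.003,0,0],"jaw":1},{"rot":[0,0,0],"travel":[0,0,0],"jaw":1}]'
```

```text
time: 23.3
position: [0.4835, -0.281, 0.0859]
tool_rot: [1.363, 1.098, -1.361]
ft_force: [-3.3, 2.1, 10.7]
grip_width: 0.202
```

```bash
python3 -m jog '[{"rot":[0,0,0],"travel":[-0.004,0,0],"jaw":1},{"rot":[0,0,0],"travel":[0,0,0],"jaw":1},{"rot":[0,0,0],"travel":[0,0,0],"jaw":1}]' 5;python3 -m jog '[{"rot":[0,0,0],"travel":[0,0,0],"jaw":0.4},{"rot":[0,0,0],"travel":[0,0,0],"jaw":0.1},{"rot":[0,0,0],"travel":[0,0,0],"jaw":-0.1},{"rot":[0,0,0],"travel":[0,0,0],"jaw":-0.2},{"rot":[0,0,0],"travel":[0,0,0],"jaw":-0.2},{"rot":[0,0,0],"travel":[0,0,0],"jaw":-0.2}]'; python3 -c "
from h import *
b=ctrl.get_image('scene')[:,:,::-1]
cv2.imwrite('pics/s7.png',cv2.resize(b[100:280,90:290],None,fx=3.3,fy=3.3,interpolation=cv2.INTER_CUBIC))
cv2.imwrite('pics/w7.png',ctrl.get_image('wrist')[:,:,::-1])"
```

```text
time: 23.6
position: [0.4835, -0.2811, 0.0858]
tool_rot: [1.363, 1.098, -1.36]
ft_force: [-1.0, -0.4, 5.4]
grip_width: 0.206
time: 24.2
position: [0.483, -0.2807, 0.0849]
tool_rot: [1.363, 1.099, -1.361]
ft_force: [-0.1, 0.6, 0.2]
grip_width: 0.582
```

View pics/s7.png

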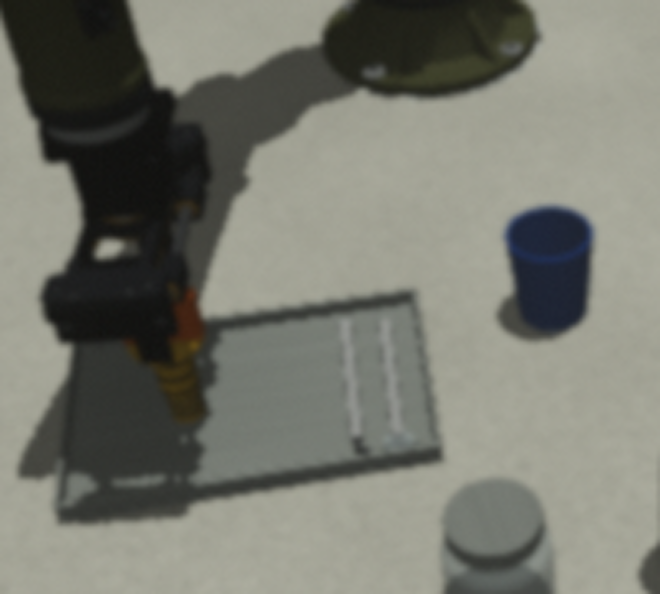

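View pics/w7.png

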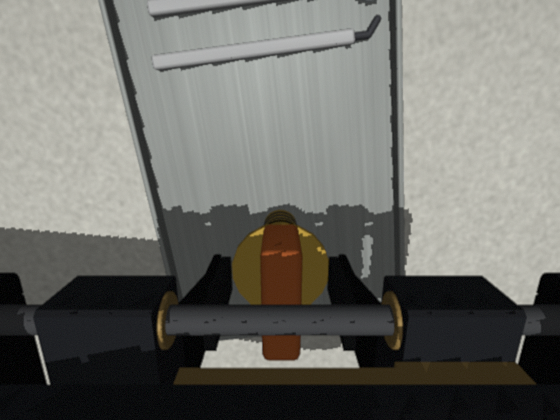

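Both views show the cartridge standing clear of the opened fingers, with its handle at (280,290) in the wrist view. I'll retreat straight up.

```bash
python3 -m jog '[{"rot":[0,0,0],"travel":[-0.02,0,0],"jaw":-0.2},{"rot":[0,0,0],"travel":[-0.05,0,0],"jaw":-0.2},{"rot":[0,0,0],"travel":[-0.1,0,0],"jaw":-0.2},{"rot":[0,0,0],"travel":[-0.12,0,0],"jaw":-0.2},{"rot":[0,0,0],"travel":[-0.12,0,0],"jaw":-0.2},{"rot":[0,0,0],"travel":[0,0.12,0.1],"jaw":-0.2},{"rot":[0,0,0],"travel":[0,0,0.16],"jaw":-0.2},{"rot":[0,0,0],"travel":[0,0,0.16],"jaw":-0.2}]' ; python3 -m jog '[{"rot":[0,0,0],"travel":[0,0,0.16],"jaw":-0.2},{"rot":[0,0,0],"travel":[0,0,0.16],"jaw":-0.2},{"rot":[0,0,0],"travel":[0,0,0.1],"jaw":-0.2},{"rot":[0,0,0],"travel":[0,0,0],"jaw":-0.2},{"rot":[0,0,0],"travel":[0,0,0],"jaw":-0.2},{"rot":[0,0,0],"travel":[0,0,0],"jaw":-0.2}]';python3 -c "
from h import *
b=ctrl.get_image('scene')[:,:,::-1]
cv2.imwrite('pics/s8.png',b)
cv2.imwrite('pics/t8.png',ctrl.get_image('top')[:,:,::-1])
print(proj('scene',[[.483,-.281,.004],[.483,-.281,.1]]),proj('top',[[.483,-.281,.119]]))"
```

```text
time: 25.1
position: [0.4929, -0.4121, 0.2105]
tool_rot: [1.361, 1.098, -1.357]
ft_force: [0.5, -0.8, 0.5]
grip_width: 0.599
time: 25.7
position: [0.4665, -0.5329, 0.2093]
tool_rot: [1.363, 1.1, -1.358]
ft_force: [0.3, 0.3, -0.3]
grip_width: 0.597
[[147.2275 223.793 ]
 [138.1831 194.9987]] [[432.0333 279.0071]]
```

View pics/s8.png

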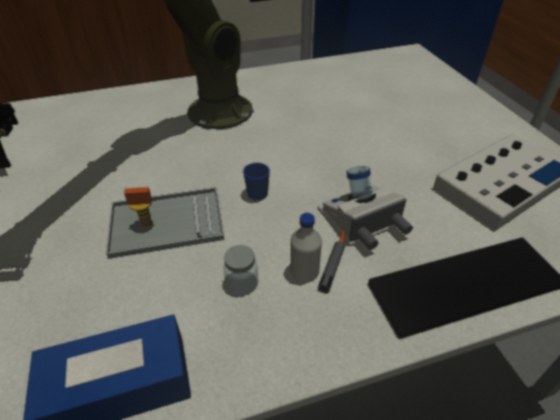

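View pics/t8.png

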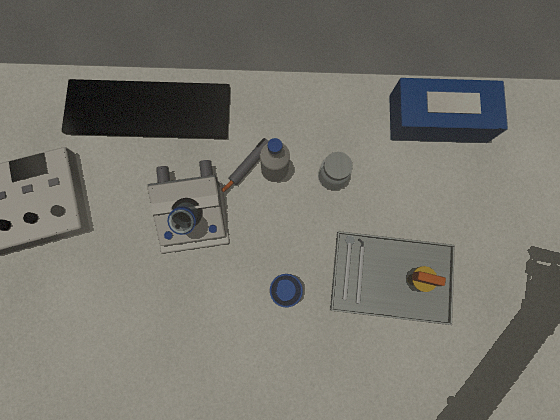

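The cartridge stands upright in the clear part of the tray: scene (138,205), top (427,279), where it was projected to be. The bowl's blue band is back at its starting place, scene (358,173), and everything else looks unmoved.

```bash
python3 -c "
from bench import ctrl
print(ctrl.close_job())"
```

```text
the job is handed in; nothing more can be done
None
```

The cartridge is out of its bowl and standing upright in the clear part of the steel tray. I handed the job in at about 25.8 s of the 72 s allowed.

- **Withdrawal:** I gripped the handle at 60 N and twisted back and forth in five sweeps of 80–120°, raising it about 4 mm per rad of turn. At every reading between moves, the pull along the axis was about 8–10 N. It came free at about 30–33 mm of rise (the seals were said to hold for 29 mm), and I slid it straight out along the axis with only about 2–3 N.
- **Placing:** I lowered the cartridge until the foot touched the tray floor. The force peaked at about 11 N, so I backed off and then opened the fingers. The foot touched down within about 3 mm of the height I expected.
- **Last checks:** After the arm moved away, the scene and top pictures showed the cartridge upright at the projected spot. The bowl's blue band was back at its starting position, and both instruments, the cup, jar, spray and lamp looked unmoved. None of the final checks failed.
- **Limits of the checks:** The bowl's lift was judged only from the force readings and pictures, since its joint cannot be read directly. The first estimate of the handle's yaw was 8°; the wrist views corrected it to 10.2° before I gripped it.

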